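Roll the spice tumbler's filling hole to the top and cork it

ROBOT

A 6-joint arm with a two-finger parallel gripper is mounted at the origin on a cart in front of the work surface, level with it; the furniture and walls round the work are solid. World frame = base frame: x ahead of the robot, y to its left, z up, the work surface at z = 0. Lengths are in mm, angles in rad, forces in N, time in s.
With the tool pointing down it reaches from about 300 to 775 mm from the base axis. Payload 14.6 kg.
Tool frame: the origin (TCP) lies between the finger pads; the fingertips stand manip.finger_overhang ahead of it and the grasp point (between the pads) lies 2 mm behind it (manip.finger_overhang is the distance from the TCP to the fingertips, in mm); z points along the fingers, y is the direction in which the jaws open and shut (so a half turn about z gives the same grasp; the last joint's range is limited). The gripper opens to 94 mm and grips with 3 to 60 N. Pads are 16 mm wide; open, the fingers measure 119 mm over their backs; the gripper's body (75 mm by 177 mm) begins 78 mm behind the grasp point.
Start: joints at [1.267, 0.3, 1.521, -0, 1.321, -0.067], TCP at [129.024, 534.642, 222.446] pointing down, gripper open.
Joint ranges: [-3.03, 3.03], [-0.79, 2.21], [0.23, 2.52], [-1.04, 4.18], [0, 3.07], [-2.55, 2.55]. Speed limits (rad/s): [2.22, 2.22, 2.57, 3.14, 3.14, 3.14].

INTERFACE

Orientations are given as [roll, pitch, yaw] about the fixed x, y, z axes, in that order (R = Rz(yaw) Ry(pitch) Rx(roll)).
In Python, from cell import manip gives the robot as it stands.
- The arm moves only by the tool drive_tool, never from a script. Its argument "steps" is a list of rows, each an object with "delta_pos": the shift along the world's x, y, z in mm, a list of three; "yaw": the turn about the world's z in rad; "hand": the finger opening in mm, from 0 to 94. A call has 1 to 5 rows; each row shifts and turns the commanded pose from where the row before left it; what a row does not reach is not made up. A row lasts 1/12 s, in which the tool goes at most 41.7 mm and 7.16 degrees, less where a joint would pass 70% of its speed; a pose out of reach is approached as far as the arm can. A call is refused whole if a number of a shift passes 41.7 or a number of a turn 0.125, either way. A call with a gripper value outside its range is refused whole. The fingers move at their own pace and stop on an object; "squeeze" is the grip in N (left out, the last holds). Time passes only in rows, so rows that do not move let the fingers close. It gives the time, the measured TCP pose, the force and the opening at its end, in the units of the state.
- manip.read_state(): the state, without advancing time (a new reading comes with each control period).
- manip.camera(name): name is "scene" or "side" or "wrist"; returns a dict with "frame" (480x640x3 uint8, red, green, blue), "range_z" (480x640 float32, mm along the optical axis (not along the pixel's ray), 0 where there is no reading), "intrinsics" (3x3 intrinsics, pixels), "dist_coeffs" ([k1, k2, p1, p2, k3] as OpenCV has them; the pictures are not rectified), "position" and "attitude" of the camera in the world. Camera axes: x right, y down, z forward; pixel columns grow to the right and rows downward; lengths in mm; the calibration is good to about 2 mm. A picture is of the moment at which its call begins.
- manip.sign_off(): hands the job in, once; it reports no verdict.
The state is a dict: "clock": time; "joints": joint angles; "qd": joint speeds; "effort": joint torques, N m; "eef_pos": TCP position; "eef_rot": TCP orientation; "wrist_force": force on the tool from outside, world axes, zero at the start; "moment": the same for the moment, N m; "finger_gap": finger opening in mm.
Only numpy, scipy, OpenCV 4.12 (cv2) and the standard library are available. Lean on these libraries where they do the work, as an engineer would, in place of code of your own. Each camera call takes 0.05 s, during which the arm holds its last target.

TASK

The filling hole of the spice tumbler has rolled underneath. Roll the drum round with a fingertip, pressing only gently, until the hole points straight up and the drum rests there; then push the cork fully home in the hole, gently, and let go, leaving the hole upright and the other things on the worktop as they stand.

Things in the scene. Friction and masses are not known exactly. Their poses are not given: they have to be found in the camera images.
- stand: Fixed grey stand, foot 120 x 144 x 10 mm; two cheeks (8 mm thick, at y = +-62 mm, 44 mm wide, 100 mm tall) carry the drum's axle. Origin: middle of the underside of the foot, on the worktop; its y axis lies along the axle, roughly toward the robot; z up. The bearings sit in rubber bushes: the drum sinks about 1 mm per 10 N of downward press, at most 4 mm.
- drum: Spool-shaped drum, 0.57 kg, turns endlessly either way on its axle; a light drag (0.07 N m) lets it stay where left. Origin: on the axle at mid-length, about 77 mm above the worktop; y along the axle; z points out through the filling hole (straight up when the hole is on top). Aluminium barrel, radius 40 mm, y -24 to 24 mm. Never press it or its rims with over 25 N. Too big to grasp (106 long, 110 mm thick).
- rim_near (a point): Nominal top of the black rubber rim nearer the robot (does not turn): 55 mm above the axle, at y = +39 mm of the stand. A like rim is at y = -39 mm; each is 28 mm wide. They turn with the drum and are out of true: their surface is 51.5 to 58.5 mm from the axle, and where the high side lies differs each time and must be felt. 4 to 12 N of pressure turns the drum without slip.
- rim_far (a point): The same for the rim farther from the robot, at y = -39 mm of the stand.
- port (a point): Centre of the mouth of the filling hole, 60 mm from the axle. The hole is a round brass collar on the barrel, 36 mm outside (42 mm at its flared lip), bore 26 mm, 18 mm deep from the mouth to its closed floor. Axes as the drum's: z points out of the hole.
- cork: Loose brown wine cork, a plain cylinder 24 mm across and 40 mm long, 12 g, standing upright on the black glass hob (its top 5 mm above the worktop) left of the tumbler. Origin: middle of its underside, z axis up along it. Fully home it stands 22 mm out of the collar; the 24 mm cork has about 1 mm of play all round in the bore.
- cork_mid (a point): Middle of the cork, 20 mm above its underside, on its axis; fully home it lies 62 mm from the drum's axle.
- salt_shaker: Salt shaker with a grey cap, 44 mm across, 90 mm tall, loose; also stands on the front of the hob, left or right of the cork. Bystander. Origin: middle of the underside.
- jar_a: Spice jar with a red lid, 45 mm across, 106 mm tall, loose bystander on the hob. Origin: middle of the underside.
- jar_b: Spice jar with a red lid, 45 mm across, 106 mm tall, loose bystander on the hob. Origin: middle of the underside.
- egg_timer: Red and white kitchen timer, 61 mm across, 52 mm tall, loose bystander at the back of the hob. Origin: middle of the underside.
- tea_light: Tea light in a metal cup, 38 mm across, 15 mm tall, loose bystander on the hob. Origin: middle of the underside.

How it is judged:
By the outcome, as a careful person would: the job done as asked, in the order asked, and still so for the second after the job is handed in, with the robot touching nothing.
It also fails if it takes over 72 s, if anything falls off the work surface, if the arm or the gripper's body presses on something with over 40 N, if the wrist force passes 120 N, or if a joint passes its speed limit or range.

## Working session

There is one attempt and no reset: what is moved stays moved. The work goes in short steps, Python scripts to look and compute and a tool call to move; the robot and the scene stay as the last step left them, time stands still between calls to the robot, and variables do not carry over. Pictures are saved under pics/ and viewed, and the job is handed in when it is done.

Besides the shell and the picture viewer there is one more tool, called as a command line: name --argument value ..., lists and objects as JSON in quotes. drive_tool: Moves the arm, as the interface text tells. Its arguments: {"type":"object","properties":{"steps":{"type":"array"},"squeeze":{"type":"number"}},"required":["steps"]}

```bash
mkdir -p pics; ls
cat > h.py <<'E'
import numpy as np, cv2
from cell import manip
from scipy.spatial.transform import Rotation as R
def cam(n,save=None):
    c=manip.camera(n)
    if save: cv2.imwrite('pics/'+save+'.png',c['frame'][:,:,::-1])
    return c
def Rc(c):
    a=np.array(c['attitude'],float)
    if a.shape==(3,3): return a
    if a.size==4: return None
    return R.from_euler('xyz',a).as_matrix()
def cloud(c):
    K=np.array(c['intrinsics'],float);D=np.array(c['dist_coeffs'],float)
    v,u=np.mgrid[0:480,0:640]
    p=cv2.undistortPoints(np.stack([u.ravel(),v.ravel()],1).astype(np.float64)[:,None],K,D)[:,0].reshape(480,640,2)
    z=c['range_z'].astype(float)
    P=np.stack([p[...,0]*z,p[...,1]*z,z],-1)@Rc(c).T+np.array(c['position'])
    P[z<=0]=np.nan
    return P
E
python3 - <<'E'
from h import *
print(manip.read_state(), manip.finger_overhang)
for n in ['scene','side','wrist']:
    c=cam(n,n+'0'); print(n,c['position'],c['attitude'],c['intrinsics'],c['dist_coeffs'])
    np.savez('/tmp/'+n+'0.npz',P=cloud(c),f=c['frame'])
E
```

```text
pics
{'clock': 0.0, 'joints': array([ 1.26739457e+00,  3.00447261e-01,  1.52156747e+00, -2.47195426e-08,
        1.32074593e+00, -6.66216774e-02]), 'qd': array([ 6.57051806e-06,  1.01346554e-03, -2.78149911e-04,  3.26104590e-03,
       -1.19659774e-03, -1.66753723e-04]), 'effort': array([ 1.16140742e-03, -5.31801081e+01, -3.52733409e+01,  7.09695392e-02,
        2.44496902e-02, -8.05746731e-05]), 'eef_pos': array([128.95526537, 534.41181226, 221.90516692]), 'eef_rot': array([-3.14042723e+00, -7.77332262e-05,  2.90481254e+00]), 'wrist_force': array([0.79783427, 0.08253314, 0.08414488]), 'moment': array([-0.02836932, -0.04188077,  0.0145362 ]), 'finger_gap': 93.88104641283475} 17.0
scene [   7.42182397 -492.36090486  815.84423899] [-2.28088349  0.00738991 -0.76263428] [[572.33756958   0.         328.81580832]
 [  0.         572.33756958 237.55388049]
 [  0.           0.           1.        ]] [0.03196939 0.         0.         0.         0.        ]
side [ 389.01545045 -594.56510377  500.10567561] [-2.05028204 -0.01350496 -0.2956257 ] [[466.79191186   0.         325.04667879]
 [  0.         466.79191186 239.00054281]
 [  0.           0.           1.        ]] [0.02339499 0.         0.         0.         0.        ]
wrist [ 49.67222944 554.16253591 383.73930616] [2.85912558e+00 1.38391619e-03 1.33497402e+00] [[355.00093609   0.         314.80541466]
 [  0.         355.00093609 238.54095493]
 [  0.           0.           1.        ]] [-0.06356649  0.          0.          0.          0.        ]
```

View pics/scene0.png

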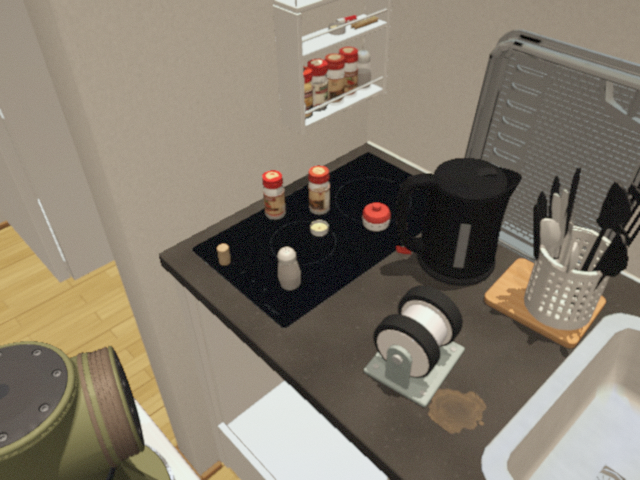

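View pics/side0.png

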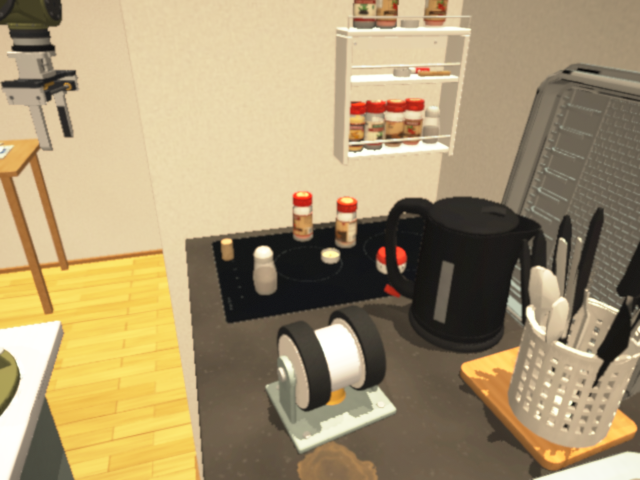

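View pics/wrist0.png

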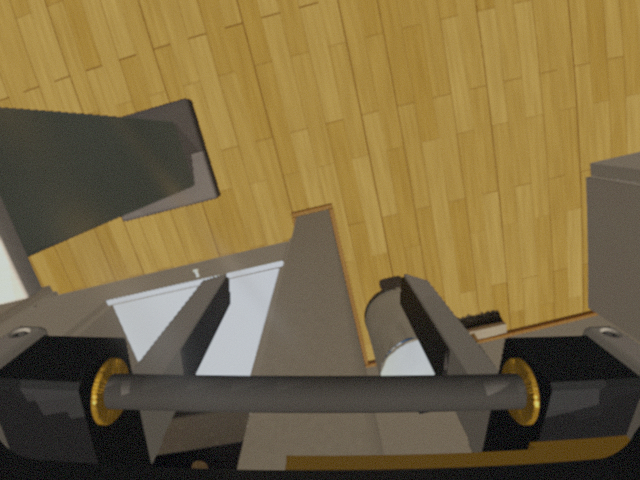

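The scene view shows the tumbler at about (418,345), the cork at (224,254), the salt shaker at (288,268), the jars, the tea light and the timer. The side view shows the brass collar under the drum at about (336,395). Next I measure their positions.

Run:
```python
from h import *
for n,pts in [('scene',{'cork':(224,248),'corkm':(224,256),'salt':(287,252),'saltm':(289,272),'jara':(273,174),'jarb':(319,171),'tea':(319,228),'timer':(376,208),'rimnear':(395,325),'rimfar':(428,295),'barrel':(428,325),'foot':(440,370),'kettle':(465,180)}),('side',{'cork':(227,242),'collar':(337,396),'rimnear':(302,330),'rimfar':(352,315),'barrel':(330,345),'foot':(360,412),'salt':(263,252)})]:
    d=np.load('/tmp/%s0.npz'%n);P=d['P']
    for k,(u,v) in pts.items(): print(n,k,P[v,u].round(1),d['f'][v,u])
# fixed structure: cloud of drum area
d=np.load('/tmp/scene0.npz');P=d['P'];f=d['f'].astype(int)
for u,v in [(366,369),(424,404),(463,350),(405,330)]: print(u,v,P[v,u].round(1))
# clouds by height
Q=np.concatenate([np.load('/tmp/%s0.npz'%n)['P'].reshape(-1,3) for n in('scene','side')])
Fc=np.concatenate([np.load('/tmp/%s0.npz'%n)['f'].reshape(-1,3) for n in('scene','side')]).astype(int)
m=(Q[:,2]>7)&(Q[:,2]<135)&(Q[:,0]>250)&(Q[:,0]<900)&(np.abs(Q[:,1])<600)
import collections
im=np.zeros((600,800,3),np.uint8)
u=((500-Q[m,1])*0.8).astype(int);v=((900-Q[m,0])*0.8).astype(int)
ok=(u>=0)&(u<800)&(v>=0)&(v<600)
im[v[ok],u[ok]]=np.maximum(Fc[m][ok][:,::-1],40)
cv2.imwrite('pics/top.png',im)
```

```text
scene cork [448.  284.1  45.3] [228 198 153]
scene corkm [442.2 279.3  30.1] [128 105  75]
scene salt [499.2 144.   93. ] [232 236 218]
scene saltm [489.6 130.   56.8] [141 127 112]
scene jara [629.5 341.7 110.8] [236 156 111]
scene jarb [708.  279.4 111.7] [236 208 153]
scene tea [654.8 224.9  13.4] [216 192 140]
scene timer [754.4 149.9  56.6] [165  61  49]
scene rimnear [ 481.8 -136.9  133.8] [51 50 44]
scene rimfar [ 566.8 -133.2  136. ] [59 57 52]
scene barrel [ 533.6 -162.8  113.7] [237 235 225]
scene foot [ 547.8 -190.9   10.2] [202 205 187]
scene kettle [770.7 -42.8 218.2] [43 39 37]
side cork [450.1 283.8  44.2] [254 235 154]
side collar [ 542.6 -166.6   29.8] [210 145  51]
side rimnear [ 500.3 -148.5  134.6] [70 65 54]
side rimfar [ 569.4 -138.3  135.9] [70 65 54]
side barrel [ 533.1 -160.7  113.3] [255 255 255]
side foot [ 569.6 -183.6   10.2] [169 168 140]
side salt [501.2 136.9  91.5] [255 255 250]
366 369 [ 459.  -102.6   10.1]
424 404 [ 476.6 -214.    10.5]
463 350 [ 611.9 -191.8    8.2]
405 330 [ 484.5 -154.8  135. ]
```

View pics/top.png

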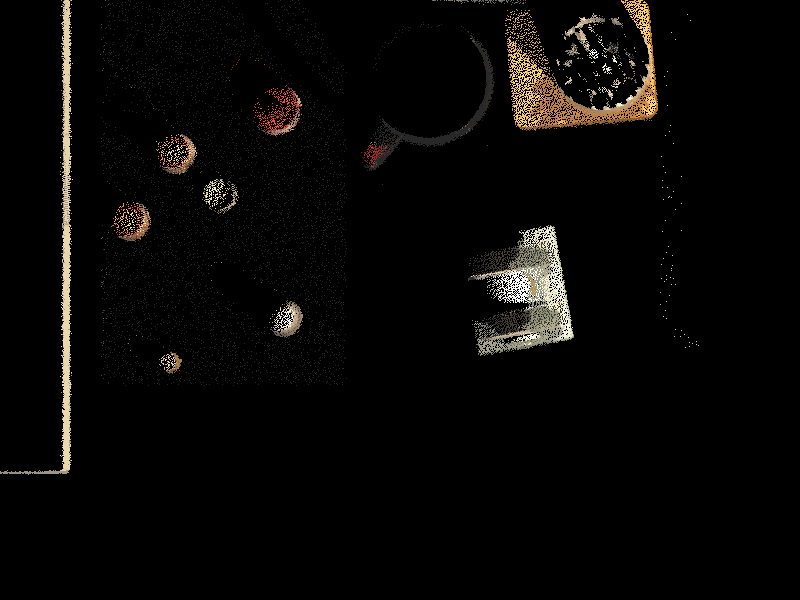

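Run:
```python
from h import *
from scipy.optimize import least_squares
for n in ('scene','side'):
    d=np.load('/tmp/%s0.npz'%n);P=d['P'].reshape(-1,3);f=d['f'].reshape(-1,3).astype(int)
    box=(P[:,0]>430)&(P[:,0]<660)&(P[:,1]>-250)&(P[:,1]<-70)
    ft=box&(P[:,2]>7.)&(P[:,2]<13); g=P[ft]
    r=cv2.minAreaRect(g[:,:2].astype(np.float32)); print(n,'foot',r,ft.sum(),np.median(g[:,2]))
    # barrel: bright
    b=box&(P[:,2]>60)&(P[:,2]<125)&(f.min(1)>150)
    B=P[b]; print(b.sum())
    def res(p):
        th,c,h,r=p; n_=np.array([-np.sin(th),np.cos(th)]) # perp to axle dir (cos,sin)
        q=(B[:,:2]-[540,-150])@n_-c
        return np.hypot(q,B[:,2]-h)-r
    s=least_squares(res,[0.2,0,77,40],loss='soft_l1',f_scale=.5); print('barrel',s.x,s.cost)
    blk=box&(P[:,2]>60)&(f.max(1)<110)
    Bk=P[blk];th=0.2
    for o in (0,1):
        pass
    # cork/salt etc
    for k,(x,y,rr,z0,z1) in dict(cork=(450,284,12,20,48),salt=(500,140,22,70,96),saltb=(500,140,22,20,60),).items():
        m=(np.hypot(P[:,0]-x,P[:,1]-y)<35)&(P[:,2]>z0)&(P[:,2]<z1); g=P[m]
        print(k,m.sum(),g[:,2].max(), g.min(0).round(1),g.max(0).round(1))
        if k!='salt':
            gs=g[g[:,2]<z1-7]
            s=least_squares(lambda p:np.hypot(gs[:,0]-p[0],gs[:,1]-p[1])-rr,[x,y],loss='soft_l1',f_scale=1); print(s.x)
        gt=g[g[:,2]>43.5]
        if k=='cork': print('top',gt.mean(0),gt.min(0),gt.max(0))
```

```text
scene foot ((535.2575073242188, -145.0679931640625), (146.8507080078125, 121.9604263305664), 10.65189266204834) 1701 10.62335135407261
906
barrel [ 0.58767201  1.99470785 83.89676469 34.13601211] 1063.0483368564117
cork 165 47.92303173792777 [433.2 274.3  20.4] [456.6 300.7  47.9]
[446.64539648 289.43172885]
top [446.02048009 287.29025611  45.68846846] [434.23807718 276.1020584   43.74737178] [456.55090966 297.56594489  47.92303174]
salt 270 95.93911105589348 [482.4 130.2  70.3] [514.8 162.6  95.9]
saltb 348 59.88855231206651 [477.8 124.6  20.1] [517.8 157.8  59.9]
[502.30369798 148.65861969]
side foot ((537.8046264648438, -146.76576232910156), (144.33041381835938, 119.80644226074219), 10.015848159790039) 3712 10.176628617037863
2177
barrel [ 0.12525485  4.78400711 77.2479412  39.71450903] 3029.652931502931
cork 158 46.22740300208346 [436.1 273.   20. ] [459.1 300.9  46.2]
[447.22858274 288.8981836 ]
top [447.50931295 286.45423679  44.60267858] [437.68021545 275.37574372  43.56939424] [457.07622379 300.90452431  46.227403  ]
salt 278 94.86089621278484 [486.3 127.3  70. ] [519.2 155.6  94.9]
saltb 457 59.97659279997174 [480.7 121.5  20.1] [523.9 150.9  60. ]
[503.87519213 147.24261199]
```

drive_tool --steps '[{"delta_pos": [12, -34, 0], "yaw": 0.1, "hand": 0}, {"delta_pos": [12, -34, 0], "yaw": 0.1, "hand": 0}, {"delta_pos": [12, -34, 0], "yaw": 0.1, "hand": 0}, {"delta_pos": [12, -34, 0], "yaw": 0.1, "hand": 0}, {"delta_pos": [12, -34, 0], "yaw": 0.016, "hand": 0}]' --squeeze 10

```text
clock: 0.57
eef_pos: [189.1, 362.9, 222.1]
eef_rot: [-3.141, -0.0, -2.956]
wrist_force: [1.7, 0.5, 0.2]
finger_gap: 64.1
```

drive_tool --steps '[{"delta_pos": [11, -34, 0], "yaw": 0, "hand": 0}, {"delta_pos": [20, -33, 0], "yaw": 0, "hand": 0}, {"delta_pos": [20, -33, 0], "yaw": 0, "hand": 0}, {"delta_pos": [20, -33, 0], "yaw": 0, "hand": 0}, {"delta_pos": [20, -33, 0], "yaw": 0, "hand": 0}]'

```text
clock: 0.98
eef_pos: [280.3, 196.9, 222.6]
eef_rot: [3.141, 0.001, -2.962]
wrist_force: [1.0, 0.6, -0.3]
finger_gap: 30.9
```

drive_tool --steps '[{"delta_pos": [20, -33, 0], "yaw": 0, "hand": 0}, {"delta_pos": [20, -33, 0], "yaw": 0, "hand": 0}, {"delta_pos": [20, -33, 0], "yaw": 0, "hand": 0}, {"delta_pos": [20, -33, 0], "yaw": 0, "hand": 0}, {"delta_pos": [20, -33, 0], "yaw": 0, "hand": 0}]'

```text
clock: 1.4
eef_pos: [380.5, 31.6, 222.6]
eef_rot: [-3.142, 0.0, -2.963]
wrist_force: [0.9, 0.8, 0.1]
finger_gap: 0.6
```

drive_tool --steps '[{"delta_pos": [20, -33, 0], "yaw": 0, "hand": 0}, {"delta_pos": [20, -33, 0], "yaw": 0, "hand": 0}, {"delta_pos": [20, -33, 0], "yaw": 0, "hand": 0}, {"delta_pos": [20, -33, 0], "yaw": 0, "hand": 0}, {"delta_pos": [20, -33, 0], "yaw": 0, "hand": 0}]'

```text
clock: 1.82
eef_pos: [480.5, -133.4, 222.2]
eef_rot: [3.141, -0.0, -2.963]
wrist_force: [0.7, 0.2, -0.2]
finger_gap: 0.3
```

Run:
```python
from h import *
s=manip.read_state();print(s['eef_pos'],s['joints'].round(2),s['clock'])
c=cam('wrist','wrist1'); print(c['position'],c['attitude'])
np.savez('/tmp/wrist1.npz',P=cloud(c),f=c['frame'])
```

```text
[ 480.54452374 -133.35890633  222.21029789] [-0.34  0.19  1.66  0.    1.29 -2.09] 1.8167
[ 400.26728307 -147.42141851  384.01001171] [2.85935306e+00 9.37723180e-05 1.75057017e+00]
```

View pics/wrist1.png

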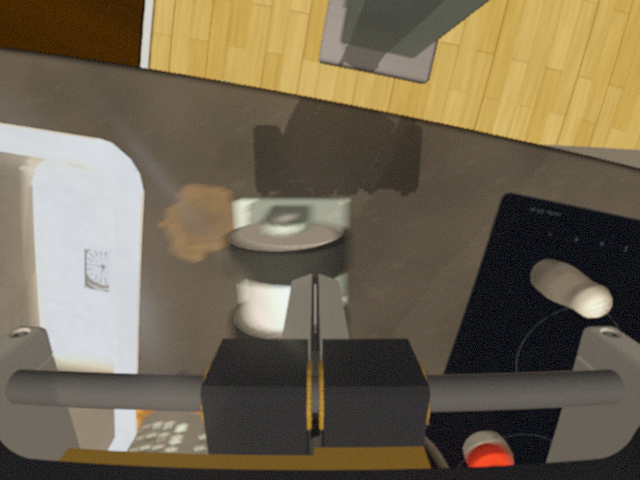

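The wrist view shows the stand square to the image, with the near rim at (288,258) and the closed finger at (315,310). I'll refine the stand pose from its near foot edge and rim.

Run:
```python
from h import *
d=np.load('/tmp/wrist1.npz');P=d['P']
# foot front edge corners, foot top
m=(P[...,2]>6)&(P[...,2]<14)&(P[...,0]>430)&(P[...,0]<640)&(P[...,1]>-250)&(P[...,1]<-70)
g=P[m]; print(m.sum(), cv2.minAreaRect(g[:,:2].astype(np.float32)),np.median(g[:,2]))
e=np.array([-.984,-.179]);x=np.array([-.179,.984]);c0=np.array([536.5,-146])
X=(g[:,:2]-c0)@x;Y=(g[:,:2]-c0)@e
print('X',np.percentile(X,[0.5,2,98,99.5]),'Y',np.percentile(Y,[.5,98,99.5]))
# near rim top profile vs X
q=P.reshape(-1,3);q=q[~np.isnan(q[:,0])]
X=(q[:,:2]-c0)@x;Y=(q[:,:2]-c0)@e
m=(np.abs(X)<60)&(Y>15)&(Y<56)&(q[:,2]>95)&(q[:,2]<145)
for lo in range(-60,60,10):
    k=m&(X>=lo)&(X<lo+10); 
    if k.sum()>5: print(lo,k.sum(),np.percentile(q[k,2],[50,95]).round(1),np.percentile(Y[k],[2,98]).round(1))
from scipy.optimize import least_squares
for nm in('scene','side','wrist'):
    if nm!='wrist':
        q=np.load('/tmp/%s0.npz'%nm)['P'].reshape(-1,3)
    X=(q[:,:2]-c0)@x;Y=(q[:,:2]-c0)@e
    for yc in(39,-39,0):
        w=11 if yc else 14
        k=(np.abs(X)<60)&(np.abs(Y-yc)<w)&(q[:,2]>70)&(q[:,2]<145)
        if k.sum()<50: continue
        s=least_squares(lambda p:np.hypot(X[k]-p[0],q[k,2]-77-p[1])-(p[2] if yc else 40),[0,0,55],loss='soft_l1',f_scale=.7)
        print(nm,yc,k.sum(),s.x.round(2),np.median(abs(s.fun)))
```

```text
2290 ((527.4069213867188, -146.06643676757812), (125.55622100830078, 119.11408233642578), 10.059366226196289) 9.423934192898088
X [-57.51548204 -56.44978301  60.04428302  60.90602828] Y [-49.09825655  71.37131841  71.51504129]
-50 215 [106.7 112.8] [26.7 52.9]
-40 425 [117.6 123.8] [26.2 53.9]
-30 549 [126.  129.9] [25.2 53.8]
-20 618 [131.  133.5] [16.  53.9]
-10 675 [133.6 135.2] [16.1 53.9]
0 618 [134.2 135.8] [25.9 53.8]
10 516 [132.6 134.5] [32.9 53.8]
20 523 [129.2 131.9] [31.7 53.7]
30 522 [123.1 127.1] [27.3 53.6]
40 433 [114.3 119.6] [26.  53.1]
50 170 [103.4 107.4] [26.1 52.6]
scene 39 789 [ 3.12  3.68 55.48] 0.663944763521684
scene -39 685 [ 2.7   4.03 55.28] 0.6871888521912339
scene 0 559 [ 1.23  1.17 55.  ] 0.6942381614856075
side 39 1450 [ 1.6   3.59 54.42] 0.5236668620737923
side -39 1231 [ 0.93  3.87 54.02] 0.5209466379605203
side 0 1184 [ 2.1e-01 -4.0e-02  5.5e+01] 0.5379449381704831
wrist 39 1450 [ 1.6   3.59 54.42] 0.5236668620737923
wrist -39 1231 [ 0.93  3.87 54.02] 0.5209466379605203
wrist 0 1184 [ 2.1e-01 -4.0e-02  5.5e+01] 0.5379449381704831
```

drive_tool --steps '[{"delta_pos": [10.5, -19.5, -32], "yaw": 0, "hand": 0}, {"delta_pos": [10.5, -19.5, -32], "yaw": 0, "hand": 0}, {"delta_pos": [0, 0, 0], "yaw": 0, "hand": 0}]'

```text
clock: 2.12
eef_pos: [499.6, -171.9, 152.1]
eef_rot: [3.137, -0.007, -2.964]
wrist_force: [-0.6, 0.4, -1.0]
finger_gap: 0.7
```

Run:
```python
from h import *
s=manip.read_state();print(s['eef_pos'],s['wrist_force'],s['clock'])
c=cam('side','side1')
q=cloud(c).reshape(-1,3)
```

```text
[ 499.61772159 -171.9279917   152.05482795] [-0.5691213   0.42919081 -0.9822601 ] 2.1167
```

View pics/side1.png

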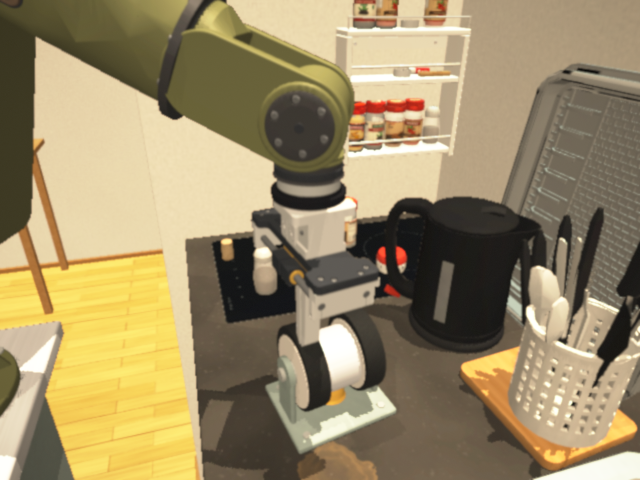

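The fingertip is above the near rim at about (310,335). It dipped lower than I commanded, so I'll let it settle.

drive_tool --steps '[{"delta_pos": [0, 0, 0], "yaw": 0, "hand": 0}, {"delta_pos": [0, 0, 0], "yaw": 0, "hand": 0}]'

```text
clock: 2.33
eef_pos: [501.4, -169.9, 160.0]
eef_rot: [-3.141, 0.002, -2.962]
wrist_force: [-0.3, 0.6, -0.2]
finger_gap: 0.2
```

drive_tool --steps '[{"delta_pos": [0, 0, -2], "yaw": 0, "hand": 0}, {"delta_pos": [0, 0, -1.5], "yaw": 0, "hand": 0}, {"delta_pos": [0, 0, -1], "yaw": 0, "hand": 0}, {"delta_pos": [0, 0, -0.5], "yaw": 0, "hand": 0}, {"delta_pos": [0, 0, 0], "yaw": 0, "hand": 0}]'

```text
clock: 2.75
eef_pos: [501.0, -170.2, 153.6]
eef_rot: [-3.141, 0.0, -2.962]
wrist_force: [-0.1, -0.7, -0.2]
finger_gap: 0.4
```

drive_tool --steps '[{"delta_pos": [0, 0, -0.5], "yaw": 0, "hand": 0}, {"delta_pos": [0, 0, -0.5], "yaw": 0, "hand": 0}, {"delta_pos": [0, 0, 0], "yaw": 0, "hand": 0}]'

```text
clock: 3.0
eef_pos: [501.0, -170.3, 152.4]
eef_rot: [3.142, -0.0, -2.962]
wrist_force: [0.4, -0.5, 0.3]
finger_gap: 0.4
```

drive_tool --steps '[{"delta_pos": [0, 0, -0.5], "yaw": 0, "hand": 0}, {"delta_pos": [0, 0, -0.5], "yaw": 0, "hand": 0}, {"delta_pos": [0, 0, 0], "yaw": 0, "hand": 0}]'

```text
clock: 3.25
eef_pos: [501.0, -170.4, 151.3]
eef_rot: [3.141, -0.0, -2.962]
wrist_force: [-0.3, -0.1, -0.0]
finger_gap: 0.5
```

drive_tool --steps '[{"delta_pos": [0, 0, -0.5], "yaw": 0, "hand": 0}, {"delta_pos": [0, 0, 0], "yaw": 0, "hand": 0}]'

```text
clock: 3.42
eef_pos: [501.0, -170.3, 150.9]
eef_rot: [3.142, -0.0, -2.962]
wrist_force: [0.9, 0.1, 0.1]
finger_gap: 0.7
```

drive_tool --steps '[{"delta_pos": [0, 0, -0.5], "yaw": 0, "hand": 0}, {"delta_pos": [0, 0, -0.5], "yaw": 0, "hand": 0}, {"delta_pos": [0, 0, 0], "yaw": 0, "hand": 0}]'

```text
clock: 3.67
eef_pos: [501.0, -170.3, 149.9]
eef_rot: [3.142, -0.0, -2.962]
wrist_force: [0.6, 0.4, 0.2]
finger_gap: 0.8
```

drive_tool --steps '[{"delta_pos": [0, 0, -0.5], "yaw": 0, "hand": 0}, {"delta_pos": [0, 0, 0], "yaw": 0, "hand": 0}]'

```text
clock: 3.83
eef_pos: [501.1, -170.4, 149.5]
eef_rot: [-3.142, 0.0, -2.962]
wrist_force: [-0.3, -0.5, 3.1]
finger_gap: 0.4
```

drive_tool --steps '[{"delta_pos": [0, 0, -0.4], "yaw": 0, "hand": 0}, {"delta_pos": [0, 0, 0], "yaw": 0, "hand": 0}]'

```text
clock: 4.0
eef_pos: [501.1, -170.4, 149.2]
eef_rot: [-3.141, 0.0, -2.962]
wrist_force: [-1.1, -0.2, 3.0]
finger_gap: 0.5
```

drive_tool --steps '[{"delta_pos": [-0.5, 2.95, 0.6], "yaw": 0, "hand": 0}, {"delta_pos": [-0.5, 2.95, 0.5], "yaw": 0, "hand": 0}]'

```text
clock: 4.17
eef_pos: [500.1, -164.6, 150.4]
eef_rot: [-3.141, 0.0, -2.963]
wrist_force: [-1.9, -2.4, 5.7]
finger_gap: 0.6
```

drive_tool --steps '[{"delta_pos": [-0.7, 3.95, 0.5], "yaw": 0, "hand": 0}, {"delta_pos": [-0.7, 3.95, 0.3], "yaw": 0, "hand": 0}]'

```text
clock: 4.33
eef_pos: [498.6, -156.4, 151.4]
eef_rot: [-3.141, 0.0, -2.962]
wrist_force: [-2.2, -2.4, 6.5]
finger_gap: 0.4
```

drive_tool --steps '[{"delta_pos": [-0.7, 3.95, 0], "yaw": 0, "hand": 0}, {"delta_pos": [-0.7, 3.95, -0.1], "yaw": 0, "hand": 0}]'

```text
clock: 4.5
eef_pos: [497.2, -148.3, 151.3]
eef_rot: [-3.141, 0.0, -2.962]
wrist_force: [-1.2, -1.7, 5.9]
finger_gap: 0.4
```

drive_tool --steps '[{"delta_pos": [-0.7, 3.95, -0.2], "yaw": 0, "hand": 0}, {"delta_pos": [-0.7, 3.95, -0.4], "yaw": 0, "hand": 0}]'

```text
clock: 4.67
eef_pos: [495.8, -140.3, 150.6]
eef_rot: [-3.141, 0.0, -2.962]
wrist_force: [-0.9, -1.3, 3.7]
finger_gap: 0.5
```

drive_tool --steps '[{"delta_pos": [-0.7, 3.95, -0.7], "yaw": 0, "hand": 0}, {"delta_pos": [-0.7, 3.95, -0.9], "yaw": 0, "hand": 0}]'

```text
clock: 4.83
eef_pos: [494.4, -132.4, 148.7]
eef_rot: [3.142, 0.0, -2.962]
wrist_force: [-0.0, -0.3, 4.0]
finger_gap: 0.5
```

drive_tool --steps '[{"delta_pos": [0, 0, 6], "yaw": 0, "hand": 0}, {"delta_pos": [2, -10, 4], "yaw": 0, "hand": 0}, {"delta_pos": [3, -15, 0], "yaw": 0, "hand": 0}, {"delta_pos": [2, -12, 0], "yaw": 0, "hand": 0}, {"delta_pos": [1, -6, -2], "yaw": 0, "hand": 0}]'

```text
clock: 5.25
eef_pos: [502.7, -178.3, 156.7]
eef_rot: [-3.141, 0.0, -2.964]
wrist_force: [0.0, 0.4, -0.0]
finger_gap: 0.2
```

Run:
```python
from h import *
s=manip.read_state();print(s['eef_pos'],s['wrist_force'],s['clock'])
c=cam('side','side2')
im=c['frame'][260:460,230:430]
cv2.imwrite('pics/side2c.png',cv2.resize(im,None,fx=3,fy=3)[:,:,::-1])
```

```text
[ 502.72077437 -178.25934867  156.69651715] [ 0.02238403  0.40520576 -0.02370249] 5.25
```

View pics/side2c.png

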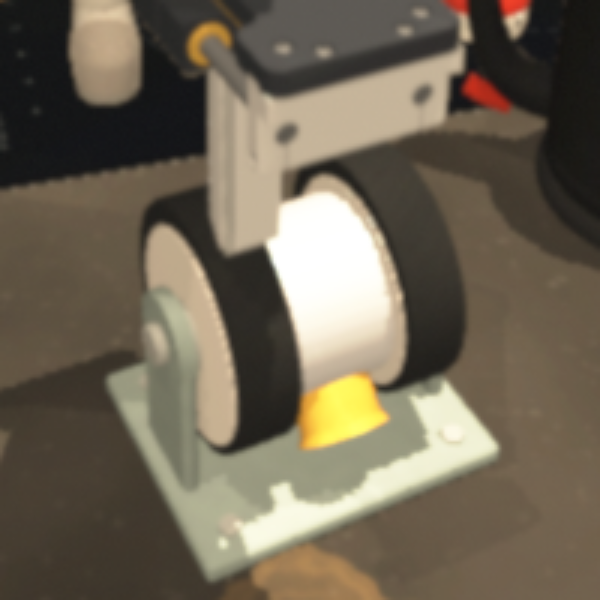

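drive_tool --steps '[{"delta_pos": [-0.6, 3.5, -3], "yaw": 0, "hand": 0}, {"delta_pos": [-0.6, 3.4, -2.5], "yaw": 0, "hand": 0}, {"delta_pos": [0, 0, -1.5], "yaw": 0, "hand": 0}, {"delta_pos": [0, 0, -1], "yaw": 0, "hand": 0}, {"delta_pos": [0, 0, 0], "yaw": 0, "hand": 0}]'

```text
clock: 5.72
eef_pos: [501.2, -168.5, 148.4]
eef_rot: [3.141, -0.0, -2.962]
wrist_force: [-0.4, -0.0, -0.1]
finger_gap: 0.4
```

drive_tool --steps '[{"delta_pos": [0, 0, -0.5], "yaw": 0, "hand": 0}, {"delta_pos": [0, 0, 0], "yaw": 0, "hand": 0}]'

```text
clock: 5.88
eef_pos: [501.3, -168.9, 148.2]
eef_rot: [-3.142, 0.0, -2.962]
wrist_force: [0.5, 0.1, 0.2]
finger_gap: 0.6
```

drive_tool --steps '[{"delta_pos": [0, 0, -0.6], "yaw": 0, "hand": 0}, {"delta_pos": [0, 0, 0], "yaw": 0, "hand": 0}]'

```text
clock: 6.05
eef_pos: [501.3, -168.9, 147.7]
eef_rot: [-3.142, 0.0, -2.962]
wrist_force: [-0.3, 0.4, 1.7]
finger_gap: 0.3
```

drive_tool --steps '[{"delta_pos": [0, 0, -0.6], "yaw": 0, "hand": 0}, {"delta_pos": [0, 0, 0], "yaw": 0, "hand": 0}]'

```text
clock: 6.22
eef_pos: [501.4, -169.1, 147.3]
eef_rot: [-3.141, 0.001, -2.962]
wrist_force: [-0.8, -0.4, 4.3]
finger_gap: 0.4
```

```bash
cat > prof.py <<'E'
import numpy as np,sys
# args: phi_deg (rim offset angle from up toward +X), X start, n rows, step
def prof(phi,X,n,step,w=5,e=3.6,Rr=55):
    phi=np.radians(phi); out=[]
    def h(X,phi):
        sx,sz=e*np.sin(phi),e*np.cos(phi)
        Xc=sx if abs(X-sx)<=w else X-np.sign(X-sx)*w
        return sz+np.sqrt(Rr**2-(Xc-sx)**2),Xc
    z,_=h(X,phi);t=0
    for i in range(n):
        z0,Xc=h(X,phi)
        dz=h(X+step,phi)[0]-z0
        # contact velocity tangential / radius
        r=np.hypot(Xc,z0); v=np.hypot(step,dz)
        if abs(X-e*np.sin(phi))<=w: v=step
        phi+=v/r;t+=v/r;X+=step
        z1,_=h(X,phi);out.append((round(X,1),round(z1-z0,2),round(np.degrees(t),1)))
    return out
if __name__=='__main__':
    a=list(map(float,sys.argv[1:]))
    print(prof(a[0],a[1],int(a[2]),a[3]))
E
python3 prof.py 24 -18 10 3.9; python3 prof.py 64 -17 9 4
```

```text
[(-14.1, np.float64(0.76), np.float64(4.0)), (-10.2, np.float64(0.49), np.float64(7.9)), (-6.3, np.float64(0.22), np.float64(11.8)), (-2.4, np.float64(-0.04), np.float64(15.6)), (1.5, np.float64(-0.16), np.float64(19.5)), (5.4, np.float64(-0.17), np.float64(23.4)), (9.3, np.float64(-0.21), np.float64(27.3)), (13.2, np.float64(-0.43), np.float64(31.2)), (17.1, np.float64(-0.7), np.float64(35.1)), (21.0, np.float64(-0.98), np.float64(39.1))]
[(-13.0, np.float64(0.73), np.float64(4.2)), (-9.0, np.float64(0.43), np.float64(8.4)), (-5.0, np.float64(0.14), np.float64(12.5)), (-1.0, np.float64(-0.14), np.float64(16.7)), (3.0, np.float64(-0.26), np.float64(20.8)), (7.0, np.float64(-0.26), np.float64(24.9)), (11.0, np.float64(-0.31), np.float64(29.1)), (15.0, np.float64(-0.59), np.float64(33.2)), (19.0, np.float64(-0.89), np.float64(37.4))]
```

drive_tool --steps '[{"delta_pos": [-0.7, 3.95, 0.6], "yaw": 0, "hand": 0}, {"delta_pos": [-0.7, 3.95, 0.4], "yaw": 0, "hand": 0}, {"delta_pos": [-0.7, 3.95, 0.1], "yaw": 0, "hand": 0}]'

```text
clock: 6.47
eef_pos: [499.3, -157.3, 148.7]
eef_rot: [-3.14, 0.001, -2.963]
wrist_force: [-1.8, -2.3, 9.9]
finger_gap: 0.4
```

drive_tool --steps '[{"delta_pos": [-0.7, 3.95, -0.15], "yaw": 0, "hand": 0}, {"delta_pos": [-0.7, 3.95, -0.25], "yaw": 0, "hand": 0}, {"delta_pos": [-0.7, 3.95, -0.25], "yaw": 0, "hand": 0}]'

```text
clock: 6.72
eef_pos: [497.2, -145.2, 148.3]
eef_rot: [-3.141, 0.001, -2.962]
wrist_force: [-1.9, -1.2, 9.3]
finger_gap: 0.8
```

drive_tool --steps '[{"delta_pos": [-0.7, 3.95, -0.35], "yaw": 0, "hand": 0}, {"delta_pos": [-0.7, 3.95, -0.65], "yaw": 0, "hand": 0}, {"delta_pos": [-0.7, 3.95, -0.9], "yaw": 0, "hand": 0}]'

```text
clock: 6.97
eef_pos: [495.1, -133.2, 146.2]
eef_rot: [-3.141, 0.001, -2.962]
wrist_force: [-1.6, 0.7, 6.2]
finger_gap: 0.5
```

drive_tool --steps '[{"delta_pos": [0, 0, 6], "yaw": 0, "hand": 0}, {"delta_pos": [2, -10, 3], "yaw": 0, "hand": 0}, {"delta_pos": [2.7, -13, 0], "yaw": 0, "hand": 0}, {"delta_pos": [1.5, -9, 0], "yaw": 0, "hand": 0}, {"delta_pos": [0.8, -5, -2], "yaw": 0, "hand": 0}]'

```text
clock: 7.38
eef_pos: [502.2, -172.4, 152.5]
eef_rot: [-3.141, 0.0, -2.964]
wrist_force: [-0.1, 0.6, -0.2]
finger_gap: 0.8
```

```bash
cat > ang.py <<'E'
from h import *
import sys
from scipy.optimize import least_squares
c0=np.array([536.4,-145.4]);e=np.array([-.984,-.179]);x=np.array([-.179,.984])
def brass(n,tag):
    c=cam(n); P=cloud(c); f=c['frame'].astype(int)
    X=(P[...,:2]-c0)@x;Y=(P[...,:2]-c0)@e;Z=P[...,2]-77
    hsv=cv2.cvtColor(c['frame'],cv2.COLOR_RGB2HSV)
    r=np.hypot(X,Z)
    m=(hsv[...,1]>110)&(abs(Y)<23)&(r<68)&(r>35)&(hsv[...,0]>8)&(hsv[...,0]<35)
    crop=c['frame'][240:460,220:450] if n=='side' else c['frame'][270:420,340:490]
    cv2.imwrite('pics/%s.png'%tag,cv2.resize(crop,None,fx=2.6,fy=2.6,interpolation=cv2.INTER_CUBIC)[:,:,::-1])
    a=np.degrees(np.arctan2(X[m],Z[m])); print(n,tag,m.sum(),'ang pct',np.percentile(a,[2,25,50,75,98]).round(1) if m.sum() else None)
    rr=r[m]; 
    if m.sum(): 
        k=rr>57; print('lip-ang',np.percentile(a[k],[1,50,99]).round(1) if k.any() else None, 'Y',np.percentile(Y[m],[1,99]).round(1),'r',np.percentile(rr,[1,99]).round(1))
    return X[m],Y[m],Z[m]
if __name__=='__main__':
    for n in sys.argv[2:]: brass(n,n+sys.argv[1])
    s=manip.read_state();print(s['eef_pos'],s['wrist_force'],s['clock'])
E
python3 ang.py 3 side scene; python3 prof.py 102 -19 10 4; python3 - <<'E'
E
```

```text
side side3 850 ang pct [-112.  -106.3  -90.8  -79.   -72.8]
lip-ang [-112.9  -96.7  -76.8] Y [-19.6  16.6] r [40.7 63.5]
scene scene3 275 ang pct [-107.4  -86.8  -79.1  -75.6  -69.8]
lip-ang [-109.2  -82.5  -74.6] Y [-15.6  18.2] r [42.2 63. ]
[ 501.68267455 -171.59775181  151.71946753] [-0.2504051   0.50701488 -0.44228932] 7.4833
[(-15.0, np.float64(0.92), np.float64(4.5)), (-11.0, np.float64(0.61), np.float64(8.9)), (-7.0, np.float64(0.3), np.float64(13.2)), (-3.0, np.float64(-0.0), np.float64(17.5)), (1.0, np.float64(-0.22), np.float64(21.8)), (5.0, np.float64(-0.22), np.float64(26.2)), (9.0, np.float64(-0.22), np.float64(30.5)), (13.0, np.float64(-0.46), np.float64(34.9)), (17.0, np.float64(-0.77), np.float64(39.2)), (21.0, np.float64(-1.1), np.float64(43.7))]
```

View pics/side3.png

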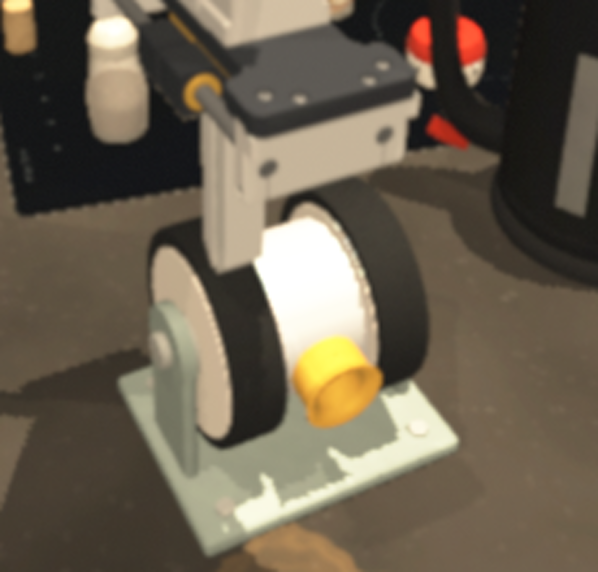

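drive_tool --steps '[{"delta_pos": [0, 0, -2.5], "yaw": 0, "hand": 0}, {"delta_pos": [0, 0, -1.5], "yaw": 0, "hand": 0}, {"delta_pos": [0, 0, -1], "yaw": 0, "hand": 0}, {"delta_pos": [0, 0, -0.5], "yaw": 0, "hand": 0}, {"delta_pos": [0, 0, 0], "yaw": 0, "hand": 0}]'

```text
clock: 7.9
eef_pos: [501.9, -170.1, 146.9]
eef_rot: [3.141, -0.0, -2.962]
wrist_force: [0.1, -0.1, 0.2]
finger_gap: 0.6
```

drive_tool --steps '[{"delta_pos": [0, 0, -0.5], "yaw": 0, "hand": 0}, {"delta_pos": [0, 0, 0], "yaw": 0, "hand": 0}]'

```text
clock: 8.07
eef_pos: [502.0, -170.3, 146.5]
eef_rot: [-3.142, 0.0, -2.962]
wrist_force: [-0.2, 0.3, 0.0]
finger_gap: 0.4
```

drive_tool --steps '[{"delta_pos": [0, 0, -0.6], "yaw": 0, "hand": 0}, {"delta_pos": [0, 0, -0.4], "yaw": 0, "hand": 0}, {"delta_pos": [0, 0, 0], "yaw": 0, "hand": 0}]'

```text
clock: 8.32
eef_pos: [501.9, -170.4, 145.4]
eef_rot: [3.142, -0.0, -2.962]
wrist_force: [-0.0, -0.5, 0.0]
finger_gap: 0.2
```

drive_tool --steps '[{"delta_pos": [0, 0, -0.5], "yaw": 0, "hand": 0}, {"delta_pos": [0, 0, 0], "yaw": 0, "hand": 0}]'

```text
clock: 8.48
eef_pos: [501.9, -170.4, 145.0]
eef_rot: [-3.142, 0.0, -2.962]
wrist_force: [0.4, 0.5, 0.6]
finger_gap: 0.5
```

drive_tool --steps '[{"delta_pos": [0, 0, -0.6], "yaw": 0, "hand": 0}, {"delta_pos": [0, 0, 0], "yaw": 0, "hand": 0}]'

```text
clock: 8.65
eef_pos: [502.0, -170.4, 144.5]
eef_rot: [-3.141, 0.0, -2.962]
wrist_force: [-1.4, 0.7, 3.3]
finger_gap: 0.8
```

drive_tool --steps '[{"delta_pos": [0, 0, -0.4], "yaw": 0, "hand": 0}, {"delta_pos": [0, 0, 0], "yaw": 0, "hand": 0}]'

```text
clock: 8.82
eef_pos: [502.0, -170.5, 144.3]
eef_rot: [-3.141, 0.0, -2.962]
wrist_force: [-1.8, -0.2, 4.8]
finger_gap: 0.5
```

drive_tool --steps '[{"delta_pos": [-0.7, 3.95, 0.75], "yaw": 0, "hand": 0}, {"delta_pos": [-0.7, 3.95, 0.5], "yaw": 0, "hand": 0}, {"delta_pos": [-0.7, 3.95, 0.15], "yaw": 0, "hand": 0}]'

```text
clock: 9.07
eef_pos: [500.0, -158.8, 146.1]
eef_rot: [-3.14, 0.001, -2.963]
wrist_force: [-2.4, -2.1, 9.2]
finger_gap: 0.3
```

drive_tool --steps '[{"delta_pos": [-0.7, 3.95, -0.1], "yaw": 0, "hand": 0}, {"delta_pos": [-0.7, 3.95, -0.2], "yaw": 0, "hand": 0}, {"delta_pos": [-0.7, 3.95, -0.2], "yaw": 0, "hand": 0}]'

```text
clock: 9.32
eef_pos: [497.9, -146.7, 145.8]
eef_rot: [-3.14, 0.001, -2.962]
wrist_force: [-2.0, -1.6, 10.9]
finger_gap: 0.5
```

drive_tool --steps '[{"delta_pos": [-0.7, 3.95, -0.3], "yaw": 0, "hand": 0}, {"delta_pos": [-0.7, 3.95, -0.55], "yaw": 0, "hand": 0}, {"delta_pos": [-0.7, 3.95, -0.85], "yaw": 0, "hand": 0}]'

```text
clock: 9.57
eef_pos: [495.8, -134.6, 143.9]
eef_rot: [-3.141, 0.001, -2.962]
wrist_force: [-2.3, 0.5, 8.4]
finger_gap: 0.4
```

drive_tool --steps '[{"delta_pos": [0, 0, 6], "yaw": 0, "hand": 0}, {"delta_pos": [2, -10, 3], "yaw": 0, "hand": 0}, {"delta_pos": [2.3, -13, 0], "yaw": 0, "hand": 0}, {"delta_pos": [1.3, -8, -1], "yaw": 0, "hand": 0}, {"delta_pos": [0.7, -4, -3], "yaw": 0, "hand": 0}]'

```text
clock: 9.98
eef_pos: [502.1, -171.7, 148.1]
eef_rot: [-3.141, 0.0, -2.964]
wrist_force: [0.0, -0.5, -0.7]
finger_gap: 0.3
```

```bash
python3 ang.py 4 side scene;python3 prof.py 141 -17.5 10 4; python3 prof.py 145 -17.5 10 4
```

```text
side side4 929 ang pct [-71.2 -64.6 -56.  -46.5 -37.2]
lip-ang [-71.7 -56.6 -37.3] Y [-20.5  16.9] r [40.8 64.1]
scene scene4 499 ang pct [-69.7 -63.3 -53.1 -41.  -32.2]
lip-ang [-70.5 -54.7 -34.7] Y [-18.8  18.9] r [42.4 63.8]
[ 501.57455439 -170.84600451  147.18774278] [ 1.35242823  1.03529351 -0.34746774] 10.0833
[(-13.5, np.float64(0.83), np.float64(4.6)), (-9.5, np.float64(0.51), np.float64(9.0)), (-5.5, np.float64(0.19), np.float64(13.5)), (-1.5, np.float64(-0.07), np.float64(17.9)), (2.5, np.float64(-0.09), np.float64(22.4)), (6.5, np.float64(-0.07), np.float64(26.8)), (10.5, np.float64(-0.27), np.float64(31.3)), (14.5, np.float64(-0.59), np.float64(35.7)), (18.5, np.float64(-0.92), np.float64(40.3)), (22.5, np.float64(-1.26), np.float64(44.9))]
[(-13.5, np.float64(0.83), np.float64(4.6)), (-9.5, np.float64(0.51), np.float64(9.1)), (-5.5, np.float64(0.19), np.float64(13.5)), (-1.5, np.float64(-0.06), np.float64(17.9)), (2.5, np.float64(-0.07), np.float64(22.4)), (6.5, np.float64(-0.06), np.float64(26.8)), (10.5, np.float64(-0.27), np.float64(31.3)), (14.5, np.float64(-0.59), np.float64(35.8)), (18.5, np.float64(-0.92), np.float64(40.3)), (22.5, np.float64(-1.26), np.float64(45.0))]
```

View pics/side4.png

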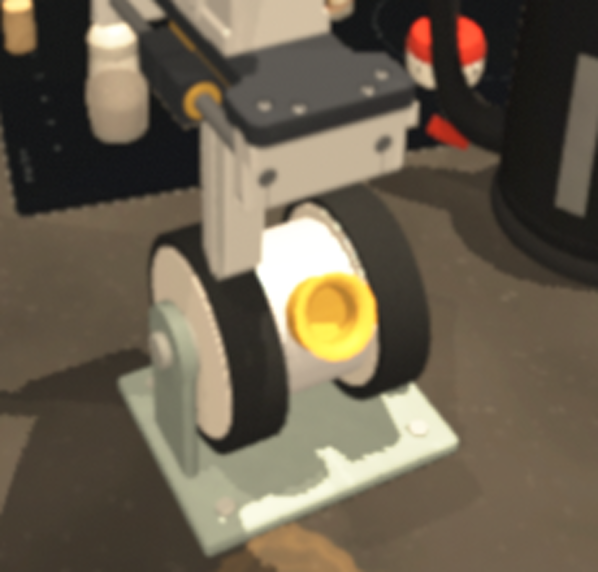

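drive_tool --steps '[{"delta_pos": [0, 0, -1.5], "yaw": 0, "hand": 0}, {"delta_pos": [0, 0, -1], "yaw": 0, "hand": 0}, {"delta_pos": [0, 0, -0.5], "yaw": 0, "hand": 0}, {"delta_pos": [0, 0, 0], "yaw": 0, "hand": 0}]'

```text
clock: 10.42
eef_pos: [501.9, -169.6, 145.1]
eef_rot: [3.142, -0.0, -2.962]
wrist_force: [-0.3, -0.1, 0.4]
finger_gap: 0.8
```

drive_tool --steps '[{"delta_pos": [0, 0, -0.6], "yaw": 0, "hand": 0}, {"delta_pos": [0, 0, 0], "yaw": 0, "hand": 0}]'

```text
clock: 10.58
eef_pos: [501.9, -169.7, 144.6]
eef_rot: [-3.142, 0.0, -2.962]
wrist_force: [0.1, -0.9, -0.3]
finger_gap: 0.4
```

drive_tool --steps '[{"delta_pos": [0, 0, -0.6], "yaw": 0, "hand": 0}, {"delta_pos": [0, 0, -0.4], "yaw": 0, "hand": 0}, {"delta_pos": [0, 0, 0], "yaw": 0, "hand": 0}]'

```text
clock: 10.83
eef_pos: [502.0, -169.8, 143.6]
eef_rot: [-3.142, 0.0, -2.962]
wrist_force: [-1.1, 0.3, 1.0]
finger_gap: 0.4
```

drive_tool --steps '[{"delta_pos": [0, 0, -0.6], "yaw": 0, "hand": 0}, {"delta_pos": [0, 0, 0], "yaw": 0, "hand": 0}]'

```text
clock: 11.0
eef_pos: [502.0, -169.9, 143.2]
eef_rot: [-3.141, 0.0, -2.962]
wrist_force: [-0.1, 0.1, 3.7]
finger_gap: 0.2
```

drive_tool --steps '[{"delta_pos": [-0.7, 3.95, 0.65], "yaw": 0, "hand": 0}, {"delta_pos": [-0.7, 3.95, 0.45], "yaw": 0, "hand": 0}, {"delta_pos": [-0.7, 3.95, 0.15], "yaw": 0, "hand": 0}]'

```text
clock: 11.25
eef_pos: [500.0, -158.1, 144.9]
eef_rot: [-3.14, 0.001, -2.963]
wrist_force: [-2.0, -3.6, 8.1]
finger_gap: 0.7
```

drive_tool --steps '[{"delta_pos": [-0.7, 3.95, -0.1], "yaw": 0, "hand": 0}, {"delta_pos": [-0.7, 3.95, -0.05], "yaw": 0, "hand": 0}, {"delta_pos": [-0.7, 3.95, -0.05], "yaw": 0, "hand": 0}]'

```text
clock: 11.5
eef_pos: [497.9, -146.1, 145.0]
eef_rot: [-3.14, 0.001, -2.962]
wrist_force: [-2.2, -1.0, 9.2]
finger_gap: 0.8
```

drive_tool --steps '[{"delta_pos": [-0.7, 3.95, -0.3], "yaw": 0, "hand": 0}, {"delta_pos": [-0.7, 3.95, -0.55], "yaw": 0, "hand": 0}]'

```text
clock: 11.67
eef_pos: [496.5, -137.9, 143.9]
eef_rot: [-3.141, 0.001, -2.962]
wrist_force: [-2.1, -0.3, 6.0]
finger_gap: 0.3
```

drive_tool --steps '[{"delta_pos": [0, 0, 5], "yaw": 0, "hand": 0}, {"delta_pos": [1.5, -8, 3], "yaw": 0, "hand": 0}, {"delta_pos": [1.7, -10, 0], "yaw": 0, "hand": 0}, {"delta_pos": [1.0, -6, -1], "yaw": 0, "hand": 0}, {"delta_pos": [0.7, -4, -2], "yaw": 0, "hand": 0}]'

```text
clock: 12.08
eef_pos: [501.3, -167.6, 148.0]
eef_rot: [-3.141, 0.0, -2.963]
wrist_force: [-0.4, -0.1, 0.1]
finger_gap: 0.4
```

```bash
python3 ang.py 5 side scene
```

```text
side side5 862 ang pct [-38.3 -27.8 -15.7  -6.7  -0.9]
lip-ang [-35.4 -14.8  -0.2] Y [-20.7  16.2] r [41.  63.7]
scene scene5 232 ang pct [-32.9 -29.1 -25.  -19.8 -11.2]
lip-ang [-32.7 -25.5 -10.1] Y [-19.9  16.8] r [41.  63.9]
[ 500.97201547 -167.12332873  147.40875896] [-0.91398463  0.0587469  -0.26316748] 12.1833
```

View pics/side5.png

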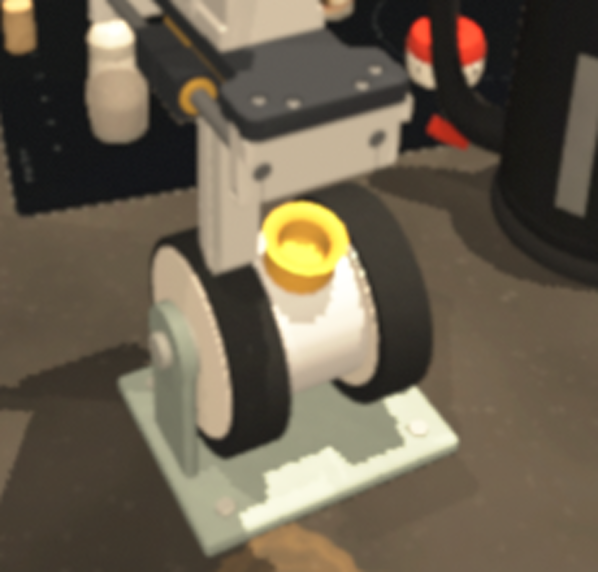

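```bash
cat > tilt.py <<'E'
from ang import *
def sdist(rho,w):
    # distance to segments in (rho,w): bore, lip annulus, outer wall/flare
    segs=[((13,42),(13,60)),((13,60),(21,60)),((21,60),(18,54)),((18,54),(18,38)),((0,42),(13,42))]
    D=[]
    p=np.stack([rho,w],-1)
    for a,b in segs:
        a=np.array(a,float);b=np.array(b,float);t=np.clip(((p-a)@(b-a))/((b-a)@(b-a)),0,1)
        D.append(np.linalg.norm(p-(a+t[:,None]*(b-a)),axis=1))
    return np.min(D,0)
def fit(n,a0,tag):
    X,Y,Z=brass(n,tag)
    def res(p):
        al=np.radians(p[0]); Xr=X-p[1];Zr=Z-p[3]
        u=Xr*np.cos(al)-Zr*np.sin(al); w=Xr*np.sin(al)+Zr*np.cos(al)
        return np.r_[sdist(np.hypot(u,Y-p[2]),w), np.array([p[1]/1.5,p[3]/1.5])*5]
    best=min((least_squares(res,[a,0,0,0],loss='soft_l1',f_scale=1) for a in (a0-8,a0,a0+8)),key=lambda s:s.cost)
    print(n,'alpha,X0,Y0,Z0',best.x.round(2),'mean',best.fun[:-2].mean().round(2))
if __name__=='__main__':
    for n in sys.argv[3:]: fit(n,float(sys.argv[2]),n+sys.argv[1])
    s=manip.read_state();print(s['eef_pos'],s['wrist_force'],s['clock'])
E
python3 tilt.py 5b -19 side scene wrist
```

```text
side side5b 858 ang pct [-38.2 -27.9 -15.5  -6.4  -0.8]
lip-ang [-35.2 -14.9   0.2] Y [-20.3  16.4] r [41.1 63.5]
side alpha,X0,Y0,Z0 [-16.98  -0.28  -2.32  -0.16] mean 0.65
scene scene5b 250 ang pct [-33.2 -28.6 -24.5 -19.1 -10.7]
lip-ang [-32.3 -24.9  -9.2] Y [-18.7  18. ] r [41.4 64.9]
scene alpha,X0,Y0,Z0 [-15.41  -0.12  -0.24   0.41] mean 0.98
wrist wrist5b 80 ang pct [-20.4 -19.7 -19.  -15.2 -13.6]
lip-ang [-31.7 -13.9 -13.3] Y [-15.   15.5] r [40.9 60.3]
wrist alpha,X0,Y0,Z0 [-14.82   0.08  -0.44  -0.27] mean 0.5
[ 501.11172664 -166.20286286  147.9632427 ] [-0.16185556 -0.19767247  0.99109082] 12.3333
```

drive_tool --steps '[{"delta_pos": [0, 0, -1.5], "yaw": 0, "hand": 0}, {"delta_pos": [0, 0, -1], "yaw": 0, "hand": 0}, {"delta_pos": [0, 0, -0.5], "yaw": 0, "hand": 0}, {"delta_pos": [0, 0, 0], "yaw": 0, "hand": 0}]'

```text
clock: 12.67
eef_pos: [501.2, -166.1, 145.0]
eef_rot: [3.141, -0.0, -2.962]
wrist_force: [0.3, 0.5, 0.5]
finger_gap: 0.5
```

drive_tool --steps '[{"delta_pos": [0, 0, -0.5], "yaw": 0, "hand": 0}, {"delta_pos": [0, 0, 0], "yaw": 0, "hand": 0}]'

```text
clock: 12.83
eef_pos: [501.2, -166.2, 144.7]
eef_rot: [3.142, 0.0, -2.962]
wrist_force: [-0.2, 0.3, 0.3]
finger_gap: 0.6
```

drive_tool --steps '[{"delta_pos": [0, 0, -0.6], "yaw": 0, "hand": 0}, {"delta_pos": [0, 0, 0], "yaw": 0, "hand": 0}]'

```text
clock: 13.0
eef_pos: [501.3, -166.3, 144.3]
eef_rot: [-3.141, 0.0, -2.962]
wrist_force: [-1.1, -0.1, 3.3]
finger_gap: 0.2
```

drive_tool --steps '[{"delta_pos": [0, 0, -0.5], "yaw": 0, "hand": 0}, {"delta_pos": [0, 0, 0], "yaw": 0, "hand": 0}]'

```text
clock: 13.17
eef_pos: [501.3, -166.4, 143.9]
eef_rot: [-3.141, 0.0, -2.962]
wrist_force: [-1.9, -0.6, 5.6]
finger_gap: 0.5
```

drive_tool --steps '[{"delta_pos": [-0.7, 3.95, 0.5], "yaw": 0, "hand": 0}, {"delta_pos": [-0.7, 3.95, 0.25], "yaw": 0, "hand": 0}, {"delta_pos": [-0.6, 3.5, 0.05], "yaw": 0, "hand": 0}, {"delta_pos": [-0.5, 2.5, 0], "yaw": 0, "hand": 0}, {"delta_pos": [0, 0, 0], "yaw": 0, "hand": 0}]'

```text
clock: 13.58
eef_pos: [498.9, -152.4, 145.2]
eef_rot: [-3.141, 0.001, -2.962]
wrist_force: [-3.1, 0.3, 9.5]
finger_gap: 0.6
```

```bash
python3 tilt.py 6 0 side scene wrist
```

```text
side side6 782 ang pct [-24.  -16.9  -0.9   9.8  14.8]
lip-ang [-20.5   0.7  16.1] Y [-20.5  16.4] r [40.9 62.6]
side alpha,X0,Y0,Z0 [-0.56 -1.01 -2.3  -1.11] mean 0.62
scene scene6 249 ang pct [-20.1 -14.2  -9.2  -2.2   5.1]
lip-ang [-17.5 -10.1   5. ] Y [-19.2  16.8] r [41.1 63.5]
scene alpha,X0,Y0,Z0 [ 0.18  0.19 -0.43 -0.07] mean 0.85
wrist wrist6 79 ang pct [-0.3 -0.3  0.4  0.5  0.5]
lip-ang [-0.2  0.1  0.4] Y [-13.9  17.4] r [40.  59.5]
wrist alpha,X0,Y0,Z0 [-0.09  0.   -0.35 -1.09] mean 0.4
[ 498.92236111 -152.47069498  145.18719601] [-2.74913916  0.54823008  9.65110267] 13.7333
```

View pics/side6.png

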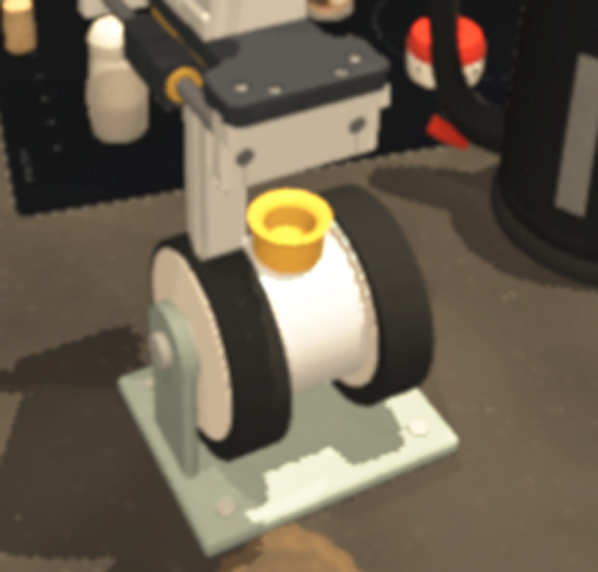

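The hole is upright to within about 0.5° in all three fits, and the collar sits at (290,230) in the side crop. I'll lift straight off, then look from above with the wrist camera.

drive_tool --steps '[{"delta_pos": [0, 0, 4], "yaw": 0, "hand": 0}, {"delta_pos": [0, 0, 12], "yaw": 0, "hand": 0}, {"delta_pos": [0, 0, 20], "yaw": 0, "hand": 0}, {"delta_pos": [15, 5, 25], "yaw": 0, "hand": 60}, {"delta_pos": [15, 5, 10], "yaw": 0, "hand": 60}]'

```text
clock: 14.15
eef_pos: [529.5, -142.6, 218.6]
eef_rot: [-3.14, 0.003, -2.963]
wrist_force: [-0.6, -1.4, -0.6]
finger_gap: 10.6
```

drive_tool --steps '[{"delta_pos": [8, -4, 4], "yaw": 0, "hand": 60}, {"delta_pos": [0, 0, 0], "yaw": 0, "hand": 60}, {"delta_pos": [0, 0, 0], "yaw": 0, "hand": 60}, {"delta_pos": [0, 0, 0], "yaw": 0, "hand": 60}, {"delta_pos": [0, 0, 0], "yaw": 0, "hand": 60}]'

```text
clock: 14.57
eef_pos: [536.1, -146.3, 218.8]
eef_rot: [3.141, -0.001, -2.963]
wrist_force: [0.1, 0.6, -0.8]
finger_gap: 43.7
```

```bash
python3 tilt.py 7 0 side scene wrist
python3 - <<'E'
from h import *
c=cam('wrist','wrist7');np.savez('/tmp/wrist7.npz',P=cloud(c),f=c['frame']);print(c['position'],c['attitude'])
E
```

```text
side side7 789 ang pct [-23.5 -16.6  -1.3   9.7  15. ]
lip-ang [-20.3   0.3  15.4] Y [-20.1  16.6] r [41.3 63.2]
side alpha,X0,Y0,Z0 [-0.98 -0.54 -2.31 -0.21] mean 0.63
scene scene7 498 ang pct [-18.7  -9.2   0.1   8.6  15.4]
lip-ang [-17.2  -0.3  16.4] Y [-18.7  19.2] r [41.4 65. ]
scene alpha,X0,Y0,Z0 [-0.44  0.56 -0.42  1.19] mean 0.85
wrist wrist7 2282 ang pct [-17.   -9.8  -0.4   8.3  15.6]
lip-ang [-17.8  -0.3  16.6] Y [-19.1  18.5] r [40.9 63.1]
wrist alpha,X0,Y0,Z0 [-1.3   0.44 -0.39 -0.32] mean 0.59
[ 536.38438307 -146.3801136   219.16383304] [-0.35743599  0.22623107 -0.19545161] 14.7167
[ 456.14697344 -160.45349201  381.01049162] [2.85952469e+00 5.29646705e-05 1.75078520e+00]
```

View pics/wrist7.png

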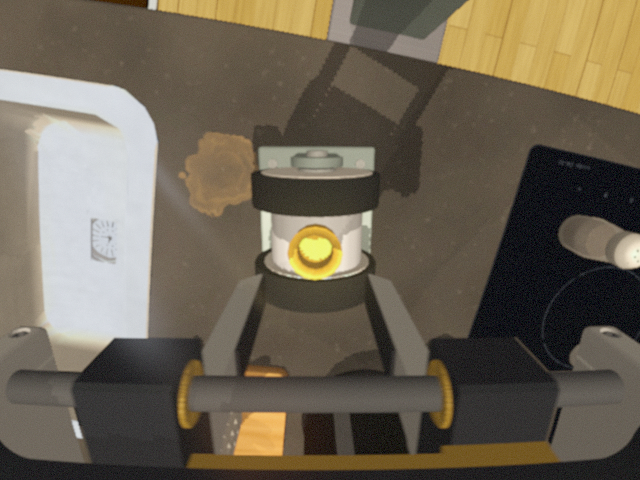

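```bash
cat > lip.py <<'E'
from h import *
def lip(f,P):
    hsv=cv2.cvtColor(f,cv2.COLOR_RGB2HSV)
    m=(hsv[...,1]>110)&(hsv[...,0]>8)&(hsv[...,0]<35)&(P[...,2]>133)&(P[...,2]<142)&(np.hypot(P[...,0]-536.4,P[...,1]+145.4)<30)
    pts=np.argwhere(m)[:,::-1]; hull=cv2.convexHull(pts.astype(np.int32))
    el=cv2.fitEllipse(hull.reshape(-1,2).astype(np.float32))
    g=P[m]; hw=cv2.convexHull(g[:,:2].astype(np.float32)); 
    print('ellipse',el,'minCircle',cv2.minEnclosingCircle(hw),'z',np.median(g[:,2]),m.sum())
    return el
def ray(c,u,v,z):
    K=np.array(c['intrinsics']);D=np.array(c['dist_coeffs'])
    p=cv2.undistortPoints(np.array([[[u,v]]],float),K,D)[0,0]
    d=Rc(c)@np.array([p[0],p[1],1]);o=np.array(c['position']);return o+d*(z-o[2])/d[2]
if __name__=='__main__':
    for n in('wrist','scene','side'):
        c=cam(n); el=lip(c['frame'],cloud(c)); print(n,ray(c,*el[0],137).round(1))
    print(manip.read_state()['eef_pos'])
E
python3 lip.py
```

```text
ellipse ((314.6583557128906, 252.59674072265625), (52.749656677246094, 53.487205505371094), 95.29898071289062) minCircle ((536.941650390625, -145.81846618652344), 20.445558547973633) z 136.1824202026869 1265
wrist [ 536.3 -146.   137. ]
ellipse ((422.1560363769531, 308.26318359375), (19.434282302856445, 24.081308364868164), 101.27354431152344) minCircle ((536.4730834960938, -145.66871643066406), 21.18006706237793) z 137.0810015772978 225
scene [ 536.6 -145.6  137. ]
ellipse ((331.5241394042969, 323.3183288574219), (21.32177734375, 31.49717140197754), 92.25145721435547) minCircle ((539.0643310546875, -147.59442138671875), 21.04864501953125) z 136.3198436785231 330
side [ 538.4 -148.8  137. ]
[ 536.64554416 -146.36807547  219.3596958 ]
```

drive_tool --steps '[{"delta_pos": [-4, 20, 0], "yaw": 0, "hand": 60}, {"delta_pos": [-8, 38, 0], "yaw": 0, "hand": 60}, {"delta_pos": [-8, 39, 0], "yaw": 0, "hand": 60}, {"delta_pos": [-8, 39, 0], "yaw": 0, "hand": 60}, {"delta_pos": [-8, 39, 0], "yaw": 0, "hand": 60}]'

```text
clock: 15.33
eef_pos: [500.0, 30.2, 219.5]
eef_rot: [-3.142, 0.0, -2.963]
wrist_force: [1.0, 0.8, 0.5]
finger_gap: 60.0
```

drive_tool --steps '[{"delta_pos": [-8, 39, 0], "yaw": 0, "hand": 60}, {"delta_pos": [-8, 39, 0], "yaw": 0, "hand": 60}, {"delta_pos": [-8, 39, 0], "yaw": 0, "hand": 60}, {"delta_pos": [-8, 39, 0], "yaw": 0, "hand": 60}, {"delta_pos": [-8, 39, -10], "yaw": 0, "hand": 60}]'

```text
clock: 15.75
eef_pos: [460.5, 225.7, 211.0]
eef_rot: [3.141, 0.003, -2.962]
wrist_force: [1.8, 0.9, 0.4]
finger_gap: 59.7
```

drive_tool --steps '[{"delta_pos": [-7, 34, -20], "yaw": 0, "hand": 60}, {"delta_pos": [-6, 26, -25], "yaw": 0, "hand": 60}, {"delta_pos": [-1, 5, -20], "yaw": 0, "hand": 60}, {"delta_pos": [0, 0, -10], "yaw": 0, "hand": 60}, {"delta_pos": [0, 0, 0], "yaw": 0, "hand": 60}]'

```text
clock: 16.17
eef_pos: [445.9, 288.1, 132.4]
eef_rot: [-3.14, -0.003, -2.962]
wrist_force: [0.8, -0.4, 0.1]
finger_gap: 60.2
```

drive_tool --steps '[{"delta_pos": [0, 0, 0], "yaw": 0, "hand": 60}, {"delta_pos": [0, 0, 0], "yaw": 0, "hand": 60}, {"delta_pos": [0, 0, 0], "yaw": 0, "hand": 60}]'

```text
clock: 16.42
eef_pos: [447.6, 288.2, 135.8]
eef_rot: [3.141, 0.002, -2.964]
wrist_force: [0.3, 0.3, 0.4]
finger_gap: 60.2
```

```bash
cat > cork.py <<'E'
from lip import *
import sys
c=cam('wrist',sys.argv[1]); P=cloud(c); z0=float(sys.argv[2])
m=(np.abs(P[...,2]-z0)<4)&(np.hypot(P[...,0]-447,P[...,1]-288)<40)
g=P[m]; print(m.sum(),g.mean(0).round(1),g.min(0).round(1),g.max(0).round(1))
pts=np.argwhere(m)[:,::-1].astype(np.float32); el=cv2.fitEllipse(cv2.convexHull(pts)); print(el, ray(c,*el[0],z0).round(1))
s=manip.read_state();print(s['eef_pos'],s['wrist_force'],s['finger_gap'],s['clock'])
E
python3 cork.py wrist8 45
```

```text
685 [446.1 288.6  44.3] [435.3 277.7  41.1] [457.6 299.7  46.7]
((314.9779968261719, 246.71376037597656), (29.201215744018555, 29.60068130493164), 107.7625732421875) [445.8 288.6  45. ]
[447.4282112  288.28218801 135.62942749] [ 1.34434324 -0.33486798  0.38577387] 59.95674139355556 16.4667
```

View pics/wrist8.png

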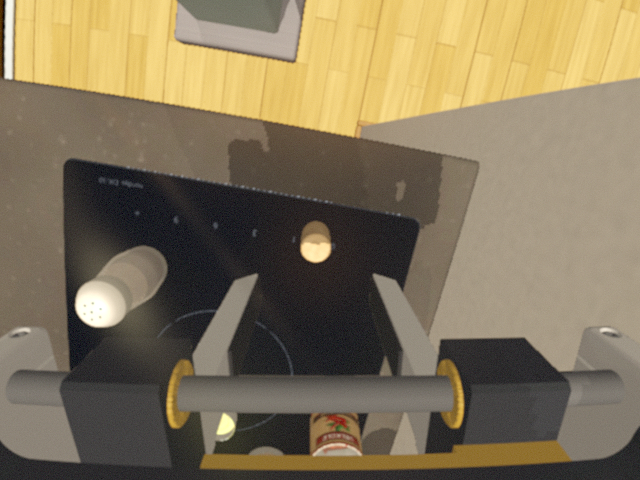

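drive_tool --steps '[{"delta_pos": [-0.7, 0.2, -20], "yaw": 0, "hand": 60}, {"delta_pos": [-0.7, 0.1, -22], "yaw": 0, "hand": 60}, {"delta_pos": [0, 0, -20], "yaw": 0, "hand": 60}, {"delta_pos": [0, 0, -12], "yaw": 0, "hand": 60}, {"delta_pos": [0, 0, -6], "yaw": 0, "hand": 60}]'

```text
clock: 16.88
eef_pos: [445.1, 288.5, 53.4]
eef_rot: [-3.141, -0.001, -2.963]
wrist_force: [0.1, 0.1, -0.1]
finger_gap: 60.1
```

drive_tool --steps '[{"delta_pos": [0, 0, -6], "yaw": 0, "hand": 60}, {"delta_pos": [0, 0, -4], "yaw": 0, "hand": 60}, {"delta_pos": [0, 0, 0], "yaw": 0, "hand": 50}, {"delta_pos": [0, 0, 0], "yaw": 0, "hand": 45}]'

```text
clock: 17.22
eef_pos: [445.6, 289.1, 45.0]
eef_rot: [3.141, 0.001, -2.962]
wrist_force: [0.1, 0.6, 0.1]
finger_gap: 50.2
```

drive_tool --steps '[{"delta_pos": [0, 0, 0], "yaw": 0, "hand": 40}, {"delta_pos": [0, 0, 0], "yaw": 0, "hand": 34}, {"delta_pos": [0, 0, 0], "yaw": 0, "hand": 30}, {"delta_pos": [0, 0, 0], "yaw": 0, "hand": 26}, {"delta_pos": [0, 0, 0], "yaw": 0, "hand": 20}]' --squeeze 8

```text
clock: 17.63
eef_pos: [445.4, 289.0, 44.5]
eef_rot: [3.142, 0.0, -2.962]
wrist_force: [-1.0, -0.3, -1.0]
finger_gap: 23.2
```

drive_tool --steps '[{"delta_pos": [0, 0, 0], "yaw": 0, "hand": 18}, {"delta_pos": [0, 0, 0], "yaw": 0, "hand": 18}, {"delta_pos": [0, 0, 0], "yaw": 0, "hand": 18}]'

```text
clock: 17.88
eef_pos: [445.4, 289.0, 44.5]
eef_rot: [3.142, 0.0, -2.962]
wrist_force: [0.1, -0.1, 1.6]
finger_gap: 23.1
```

```bash
python3 cork.py wrist9 45
```

```text
1872 [444.  289.   44.5] [431.5 264.4  41. ] [458.2 311.1  49. ]
((314.0103454589844, 295.07208251953125), (60.48857498168945, 97.55379486083984), 89.42292022705078) [440.  288.1  45. ]
[445.41458244 288.98996963  44.51996786] [ 0.32473774 -0.07462001  1.37880884] 23.579409519738935 17.9333
```

View pics/wrist9.png

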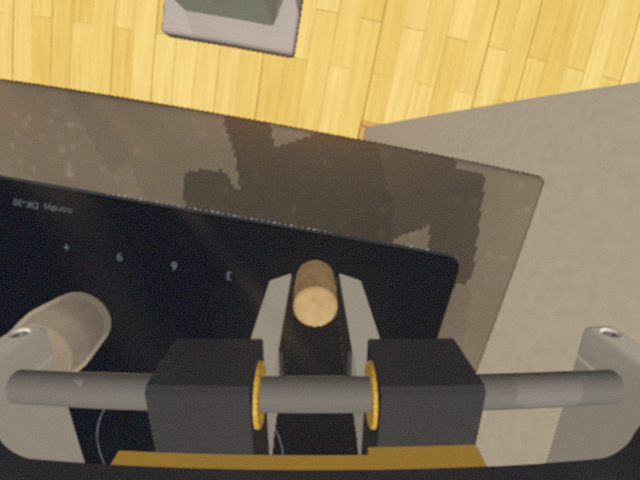

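```bash
cat > ctop.py <<'E'
from lip import *
import sys
c=cam('wrist',sys.argv[1]); f=c['frame'];P=cloud(c)
s=manip.read_state();t=s['eef_pos']
hsv=cv2.cvtColor(f,cv2.COLOR_RGB2HSV)
d=np.hypot(P[...,0]-t[0],P[...,1]-t[1])
for dz in (0,):
    m=(d<25)&(abs(P[...,2]-t[2]-0.5)<3)&(hsv[...,1]>60)&(hsv[...,0]>5)&(hsv[...,0]<30)
    n,l,st,_=cv2.connectedComponentsWithStats(m.astype(np.uint8));k=1+np.argmax(st[1:,4]);mm=l==k
    el=cv2.fitEllipse(cv2.convexHull(np.argwhere(mm)[:,::-1].astype(np.float32)))
    top=np.median(P[mm][:,2]); w=ray(c,*el[0],top)
    print('cork top',el,w.round(1),'minus TCP',(w-t).round(2), 'tcp',t.round(1),'gap',s['finger_gap'],s['wrist_force'].round(1),s['clock'])
    th=s['eef_rot'][2]; dx=w-t; print('tool-x',(dx[0]*np.cos(th)+dx[1]*np.sin(th)).round(2),'tool-y',(dx[0]*np.sin(th)-dx[1]*np.cos(th)).round(2))
E
python3 ctop.py wrist10
```

```text
cork top ((314.48681640625, 305.24371337890625), (41.692447662353516, 43.948997497558594), 91.92131042480469) [445.7 289.4  44.5] minus TCP [ 0.3   0.41 -0.05] tcp [445.4 289.   44.5] gap 23.193198211948342 [-0.9  0.2  2.3] 17.9833
tool-x -0.37 tool-y 0.35
```

drive_tool --steps '[{"delta_pos": [0, 0, 10], "yaw": 0, "hand": 18}, {"delta_pos": [0, 0, 25], "yaw": 0, "hand": 18}, {"delta_pos": [0, 0, 35], "yaw": 0, "hand": 18}, {"delta_pos": [0, 0, 35], "yaw": 0, "hand": 18}, {"delta_pos": [1, -5, 35], "yaw": 0, "hand": 18}]'

```text
clock: 18.4
eef_pos: [445.8, 284.1, 186.6]
eef_rot: [3.142, -0.0, -2.962]
wrist_force: [-0.3, 0.8, -0.3]
finger_gap: 23.6
```

drive_tool --steps '[{"delta_pos": [4, -20, 25], "yaw": 0, "hand": 18}, {"delta_pos": [7, -36, 10], "yaw": 0, "hand": 18}, {"delta_pos": [8, -38, 0], "yaw": 0, "hand": 18}, {"delta_pos": [8, -38, 0], "yaw": 0, "hand": 18}, {"delta_pos": [8, -38, 0], "yaw": 0, "hand": 18}]'

```text
clock: 18.82
eef_pos: [481.2, 112.3, 220.4]
eef_rot: [-3.142, 0.001, -2.962]
wrist_force: [1.3, 0.9, -0.9]
finger_gap: 23.8
```

drive_tool --steps '[{"delta_pos": [8, -38, 0], "yaw": 0, "hand": 18}, {"delta_pos": [8, -38, 0], "yaw": 0, "hand": 18}, {"delta_pos": [8, -38, 0], "yaw": 0, "hand": 18}, {"delta_pos": [8, -38, 0], "yaw": 0, "hand": 18}, {"delta_pos": [8, -38, 0], "yaw": 0, "hand": 18}]'

```text
clock: 19.23
eef_pos: [521.2, -78.0, 220.2]
eef_rot: [-3.141, 0.001, -2.962]
wrist_force: [1.3, 1.0, 0.1]
finger_gap: 23.4
```

drive_tool --steps '[{"delta_pos": [8, -32, 0], "yaw": 0, "hand": 18}, {"delta_pos": [5, -22, 0], "yaw": 0, "hand": 18}, {"delta_pos": [2, -12, 0], "yaw": 0, "hand": 18}, {"delta_pos": [0, -4, 0], "yaw": 0, "hand": 18}, {"delta_pos": [0, 0, 0], "yaw": 0, "hand": 18}]'

```text
clock: 19.65
eef_pos: [536.1, -146.0, 219.5]
eef_rot: [3.141, -0.0, -2.963]
wrist_force: [-0.3, 0.9, 0.5]
finger_gap: 23.4
```

drive_tool --steps '[{"delta_pos": [0, 0, -5], "yaw": 0, "hand": 18}, {"delta_pos": [0, 0, -5], "yaw": 0, "hand": 18}, {"delta_pos": [0, 0, 0], "yaw": 0, "hand": 18}, {"delta_pos": [0, 0, 0], "yaw": 0, "hand": 18}]'

```text
clock: 19.98
eef_pos: [536.2, -145.2, 209.1]
eef_rot: [3.141, -0.001, -2.961]
wrist_force: [0.8, -0.2, 0.4]
finger_gap: 23.0
```

```bash
python3 ctop.py wrist11; python3 tilt.py 11 0 side scene; python3 lip.py
```

```text
cork top ((314.5483703613281, 305.4564208984375), (41.223777770996094, 43.93852996826172), 89.11614227294922) [ 536.6 -144.7  209. ] minus TCP [ 0.3   0.69 -0.36] tcp [ 536.3 -145.4  209.4] gap 23.248367049370767 [ 0.4  0.6 -0.7] 20.0333
tool-x -0.42 tool-y 0.63
side side11 784 ang pct [-23.6 -16.5  -1.    9.5  14.8]
lip-ang [-20.3   0.1  15.5] Y [-20.5  16.6] r [41.6 63. ]
side alpha,X0,Y0,Z0 [-1.06 -0.5  -2.47 -0.18] mean 0.6
scene scene11 492 ang pct [-18.8  -9.4  -0.1   8.6  15.6]
lip-ang [-17.5  -0.5  16.6] Y [-18.2  19.2] r [41.8 64.7]
scene alpha,X0,Y0,Z0 [ 0.28  0.02 -0.37  1.17] mean 0.81
[ 536.40468564 -145.72932675  209.57151191] [-0.33776562 -0.29167189  0.70658255] 20.1333
ellipse ((313.6947937011719, 257.0947265625), (54.93183517456055, 55.46745300292969), 74.73617553710938) minCircle ((536.9635620117188, -146.43142700195312), 20.301258087158203) z 136.3268687479998 932
wrist [ 536.4 -146.   137. ]
ellipse ((422.2548828125, 308.5991516113281), (20.07424545288086, 24.310741424560547), 104.25550079345703) minCircle ((536.1124267578125, -144.77435302734375), 21.359739303588867) z 137.40172638341596 221
scene [ 536.2 -146.1  137. ]
ellipse ((331.5241394042969, 323.3183288574219), (21.32177734375, 31.49717140197754), 92.25145721435547) minCircle ((537.9114990234375, -146.32640075683594), 21.20192527770996) z 136.37885596908006 334
side [ 538.4 -148.8  137. ]
[ 536.38310759 -145.98941555  209.56295179]
```

View pics/wrist11.png

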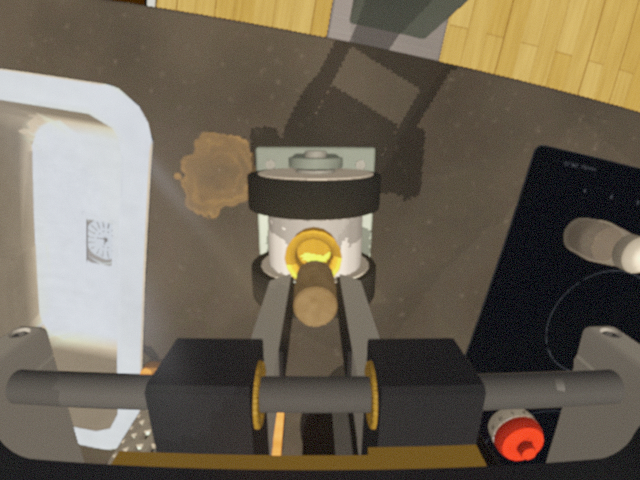

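drive_tool --steps '[{"delta_pos": [-0.3, -0.3, -8], "yaw": 0, "hand": 18}, {"delta_pos": [0, 0, -8], "yaw": 0, "hand": 18}, {"delta_pos": [0, 0, -6], "yaw": 0, "hand": 18}, {"delta_pos": [0, 0, -4], "yaw": 0, "hand": 18}, {"delta_pos": [0, 0, 0], "yaw": 0, "hand": 18}]'

```text
clock: 20.7
eef_pos: [535.6, -146.2, 182.0]
eef_rot: [3.141, -0.002, -2.962]
wrist_force: [-0.2, -0.4, -0.3]
finger_gap: 23.5
```

drive_tool --steps '[{"delta_pos": [0, 0, 0], "yaw": 0, "hand": 18}, {"delta_pos": [0, 0, 0], "yaw": 0, "hand": 18}, {"delta_pos": [0, 0, 0], "yaw": 0, "hand": 18}, {"delta_pos": [0, 0, 0], "yaw": 0, "hand": 18}]'

```text
clock: 21.03
eef_pos: [536.1, -146.4, 183.7]
eef_rot: [-3.141, 0.0, -2.962]
wrist_force: [0.9, 0.9, -0.7]
finger_gap: 23.3
```

```bash
python3 ctop.py wrist12
python3 - <<'E'
from h import *
for n,b in(('side',(250,400,260,400)),('scene',(230,380,350,500)),('wrist',(200,350,240,390))):
    c=cam(n);a=b;cv2.imwrite('pics/%s12z.png'%n,cv2.resize(c['frame'][a[0]:a[1],a[2]:a[3]],None,fx=3.5,fy=3.5,interpolation=cv2.INTER_CUBIC)[:,:,::-1])
E
python3 -c "
import cv2,numpy as np
a=[cv2.resize(cv2.imread('pics/%s12z.png'%n),(390,390)) for n in('side','scene')];cv2.imwrite('pics/m12.png',np.hstack(a))"
```

```text
cork top ((314.5138244628906, 305.16448974609375), (41.885379791259766, 43.958248138427734), 90.16714477539062) [ 536.4 -146.   183.6] minus TCP [ 0.29  0.41 -0.02] tcp [ 536.1 -146.4  183.7] gap 23.02852618791529 [0.5 0.4 0.4] 21.0833
tool-x -0.36 tool-y 0.35
```

View pics/m12.png

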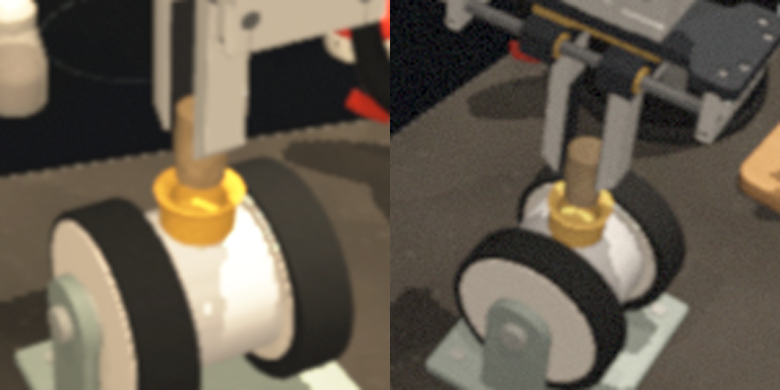

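View pics/wrist12z.png

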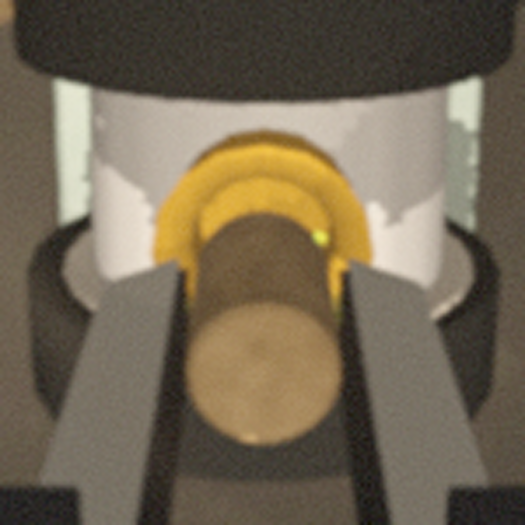

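Cork and collar line up: the collar centre is at about column 262 and the cork at about 264 in the zoomed wrist view. I'll go down slowly, watching the force.

drive_tool --steps '[{"delta_pos": [0, 0, -2], "yaw": 0, "hand": 18}, {"delta_pos": [0, 0, -2], "yaw": 0, "hand": 18}, {"delta_pos": [0, 0, -1.5], "yaw": 0, "hand": 18}, {"delta_pos": [0, 0, 0], "yaw": 0, "hand": 18}]'

```text
clock: 21.57
eef_pos: [535.9, -146.3, 177.4]
eef_rot: [3.141, -0.001, -2.962]
wrist_force: [-0.2, -0.1, -0.7]
finger_gap: 23.4
```

drive_tool --steps '[{"delta_pos": [0, 0, -1], "yaw": 0, "hand": 18}, {"delta_pos": [0, 0, -1], "yaw": 0, "hand": 18}, {"delta_pos": [0, 0, 0], "yaw": 0, "hand": 18}]'

```text
clock: 21.82
eef_pos: [536.0, -146.3, 175.7]
eef_rot: [3.141, -0.0, -2.962]
wrist_force: [-0.7, -0.2, -0.1]
finger_gap: 23.4
```

drive_tool --steps '[{"delta_pos": [0, 0, -1], "yaw": 0, "hand": 18}, {"delta_pos": [0, 0, 0], "yaw": 0, "hand": 18}]'

```text
clock: 21.98
eef_pos: [536.0, -146.4, 174.8]
eef_rot: [3.142, -0.0, -2.962]
wrist_force: [0.4, 0.0, -0.0]
finger_gap: 23.0
```

No force at 174.8, and the mouth contact height is about 177, so the cork looks to be entering.

drive_tool --steps '[{"delta_pos": [0, 0, -1], "yaw": 0, "hand": 18}, {"delta_pos": [0, 0, -1], "yaw": 0, "hand": 18}, {"delta_pos": [0, 0, 0], "yaw": 0, "hand": 18}]'

```text
clock: 22.23
eef_pos: [536.0, -146.3, 172.7]
eef_rot: [3.141, -0.0, -2.962]
wrist_force: [0.6, -0.9, -0.5]
finger_gap: 23.2
```

drive_tool --steps '[{"delta_pos": [0, 0, -1.2], "yaw": 0, "hand": 18}, {"delta_pos": [0, 0, -1.2], "yaw": 0, "hand": 18}, {"delta_pos": [0, 0, 0], "yaw": 0, "hand": 18}]'

```text
clock: 22.48
eef_pos: [535.9, -146.3, 170.2]
eef_rot: [3.141, -0.0, -2.962]
wrist_force: [-0.4, 0.1, 0.1]
finger_gap: 23.5
```

drive_tool --steps '[{"delta_pos": [0, 0, -1.2], "yaw": 0, "hand": 18}, {"delta_pos": [0, 0, -1.2], "yaw": 0, "hand": 18}, {"delta_pos": [0, 0, 0], "yaw": 0, "hand": 18}]'

```text
clock: 22.73
eef_pos: [535.9, -146.3, 167.8]
eef_rot: [3.141, -0.0, -2.962]
wrist_force: [-0.0, -0.4, 0.3]
finger_gap: 23.3
```

drive_tool --steps '[{"delta_pos": [0, 0, -1.2], "yaw": 0, "hand": 18}, {"delta_pos": [0, 0, -1.2], "yaw": 0, "hand": 18}, {"delta_pos": [0, 0, 0], "yaw": 0, "hand": 18}]'

```text
clock: 22.98
eef_pos: [535.9, -146.3, 165.4]
eef_rot: [3.141, -0.0, -2.962]
wrist_force: [-0.1, 0.7, 0.1]
finger_gap: 23.1
```

drive_tool --steps '[{"delta_pos": [0, 0, -1.2], "yaw": 0, "hand": 18}, {"delta_pos": [0, 0, -1.2], "yaw": 0, "hand": 18}, {"delta_pos": [0, 0, 0], "yaw": 0, "hand": 18}]'

```text
clock: 23.23
eef_pos: [535.9, -146.3, 163.0]
eef_rot: [3.141, -0.0, -2.962]
wrist_force: [0.5, 0.0, -1.4]
finger_gap: 23.1
```

drive_tool --steps '[{"delta_pos": [0, 0, -1], "yaw": 0, "hand": 18}, {"delta_pos": [0, 0, -0.8], "yaw": 0, "hand": 18}, {"delta_pos": [0, 0, 0], "yaw": 0, "hand": 18}]'

```text
clock: 23.48
eef_pos: [536.0, -146.4, 161.3]
eef_rot: [3.141, -0.0, -2.962]
wrist_force: [-0.5, 0.8, 0.5]
finger_gap: 23.1
```

drive_tool --steps '[{"delta_pos": [0, 0, -0.6], "yaw": 0, "hand": 18}, {"delta_pos": [0, 0, -0.4], "yaw": 0, "hand": 18}, {"delta_pos": [0, 0, 0], "yaw": 0, "hand": 18}]'

```text
clock: 23.73
eef_pos: [536.0, -146.3, 160.4]
eef_rot: [3.142, -0.0, -2.962]
wrist_force: [0.6, 0.2, -0.3]
finger_gap: 23.3
```

drive_tool --steps '[{"delta_pos": [0, 0, -0.6], "yaw": 0, "hand": 18}, {"delta_pos": [0, 0, -0.4], "yaw": 0, "hand": 18}, {"delta_pos": [0, 0, 0], "yaw": 0, "hand": 18}]'

```text
clock: 23.98
eef_pos: [536.0, -146.4, 159.4]
eef_rot: [3.142, -0.0, -2.962]
wrist_force: [0.8, -0.6, -1.2]
finger_gap: 23.3
```

drive_tool --steps '[{"delta_pos": [0, 0, -0.5], "yaw": 0, "hand": 18}, {"delta_pos": [0, 0, 0], "yaw": 0, "hand": 18}]'

```text
clock: 24.15
eef_pos: [536.1, -146.4, 159.0]
eef_rot: [-3.142, 0.0, -2.962]
wrist_force: [-0.1, -0.3, 0.8]
finger_gap: 23.5
```

drive_tool --steps '[{"delta_pos": [0, 0, -0.5], "yaw": 0, "hand": 18}, {"delta_pos": [0, 0, 0], "yaw": 0, "hand": 18}]'

```text
clock: 24.32
eef_pos: [536.1, -146.4, 158.7]
eef_rot: [-3.141, 0.0, -2.962]
wrist_force: [0.1, 0.3, 3.0]
finger_gap: 23.3
```

drive_tool --steps '[{"delta_pos": [0, 0, -0.3], "yaw": 0, "hand": 18}, {"delta_pos": [0, 0, 0], "yaw": 0, "hand": 18}]'

```text
clock: 24.48
eef_pos: [536.2, -146.4, 158.5]
eef_rot: [-3.141, 0.001, -2.962]
wrist_force: [-1.2, 1.3, 4.9]
finger_gap: 23.6
```

The cork bottomed at a TCP height of about 159, as predicted, with roughly 5 N of push. I'll release it and lift.

drive_tool --steps '[{"delta_pos": [0, 0, 0.2], "yaw": 0, "hand": 23}, {"delta_pos": [0, 0, 0], "yaw": 0, "hand": 28}, {"delta_pos": [0, 0, 0], "yaw": 0, "hand": 34}, {"delta_pos": [0, 0, 0], "yaw": 0, "hand": 40}, {"delta_pos": [0, 0, 0], "yaw": 0, "hand": 46}]'

```text
clock: 24.9
eef_pos: [535.9, -146.3, 158.1]
eef_rot: [3.141, -0.0, -2.962]
wrist_force: [-0.3, -0.1, 0.1]
finger_gap: 43.4
```

drive_tool --steps '[{"delta_pos": [0, 0, 0], "yaw": 0, "hand": 50}, {"delta_pos": [0, 0, 8], "yaw": 0, "hand": 50}, {"delta_pos": [0, 0, 20], "yaw": 0, "hand": 50}, {"delta_pos": [0, 0, 30], "yaw": 0, "hand": 50}, {"delta_pos": [0, 0, 15], "yaw": 0, "hand": 50}]'

```text
clock: 25.32
eef_pos: [536.6, -146.5, 235.0]
eef_rot: [-3.14, 0.003, -2.962]
wrist_force: [0.4, -1.0, -0.4]
finger_gap: 50.3
```

```bash
cat > fin.py <<'E'
from ang import *
from lip import ray
tag=sys.argv[1]
for n in('side','scene','wrist'):
    c=cam(n,n+tag);P=cloud(c);f=c['frame'];hsv=cv2.cvtColor(f,cv2.COLOR_RGB2HSV)
    X=(P[...,:2]-c0)@x;Y=(P[...,:2]-c0)@e;Z=P[...,2]-77
    k=(np.hypot(X,Y)<20)&(Z>64)&(Z<90); g=np.stack([X,Y,Z],-1)[k]
    q=g[(g[:,2]>66)&(g[:,2]<78)]
    t=g[g[:,2]>np.percentile(g[:,2],97)-3]
    def res(p): 
        d=np.array([p[2],p[3],1]);d/=np.linalg.norm(d);r=q-[p[0],p[1],72];return np.linalg.norm(r-np.outer(r@d,d),axis=1)-12
    s=least_squares(res,[0,0,0,0],loss='soft_l1',f_scale=.7)
    print(n,'cork top r',np.median(t[:,2]).round(1),'top XY',t[:,:2].mean(0).round(1),'axis fit xy,tilt deg',s.x[:2].round(2),np.degrees(s.x[2:]).round(1),len(q))
    if n!='wrist':
        b=(240,440,240,440) if n=='side' else (230,430,330,530)
        cv2.imwrite('pics/%s_%sz.png'%(n,tag),cv2.resize(f[b[0]:b[1],b[2]:b[3]],(390,390),interpolation=cv2.INTER_CUBIC)[:,:,::-1])
cv2.imwrite('pics/m%s.png'%tag,np.hstack([cv2.imread('pics/%s_%sz.png'%(n,tag)) for n in('side','scene')]))
s=manip.read_state();print(s['eef_pos'],s['wrist_force'],s['finger_gap'],s['clock'])
E
python3 fin.py 13; python3 tilt.py 13b 0 side scene wrist
```

```text
side cork top r 81.7 top XY [-4.4 -1.8] axis fit xy,tilt deg [-1.97 -3.  ] [-0.6 -0.7] 143
scene cork top r 83.1 top XY [-1.4  1. ] axis fit xy,tilt deg [-0.21 -1.16] [0.4 1.2] 79
wrist cork top r 81.7 top XY [-1.6 -0.3] axis fit xy,tilt deg [-1.52 -1.56] [-0.6 -2.1] 156
[ 536.33281377 -146.47126941  232.66720306] [ 0.14481291  0.2486155  -0.41967007] 50.176928228326894 25.4667
side side13b 613 ang pct [-23.8 -18.5 -12.2  -5.4  12. ]
lip-ang [-20.4 -10.5  14.8] Y [-20.8  16.7] r [41.3 67.4]
side alpha,X0,Y0,Z0 [-1.28 -0.26 -2.58  4.35] mean 0.99
scene scene13b 299 ang pct [-19.8 -13.1  -6.5   5.5  15.9]
lip-ang [-17.6  -7.3  16.6] Y [-15.6  19.6] r [41.6 65.4]
scene alpha,X0,Y0,Z0 [-0.12  0.16 -0.96  0.82] mean 0.89
wrist wrist13b 1088 ang pct [-17.5 -11.6   1.7  11.7  16.1]
lip-ang [-17.9   2.1  16.7] Y [-16.7  18.8] r [43.6 66.5]
wrist alpha,X0,Y0,Z0 [-1.1   0.02 -1.39 -0.32] mean 0.94
[ 535.62489846 -146.21585753  230.31976227] [ 0.09124802  0.29593556 -0.66829075] 25.6167
```

View pics/m13.png

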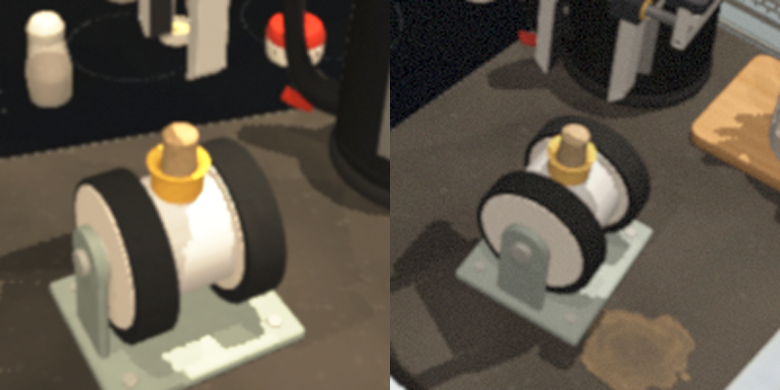

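The cork is seated: its top is 81.7 to 83 mm from the axle, against 82 nominal. The drum is within about 1° of upright. I'll let the arm settle clear, check the bystanders, and hand in.

drive_tool --steps '[{"delta_pos": [0, 0, 5], "yaw": 0, "hand": 50}, {"delta_pos": [0, 0, 0], "yaw": 0, "hand": 50}, {"delta_pos": [0, 0, 0], "yaw": 0, "hand": 50}, {"delta_pos": [0, 0, 0], "yaw": 0, "hand": 50}, {"delta_pos": [0, 0, 0], "yaw": 0, "hand": 50}]'

```text
clock: 26.03
eef_pos: [536.0, -146.4, 236.2]
eef_rot: [3.141, -0.0, -2.962]
wrist_force: [-0.3, -0.1, 0.1]
finger_gap: 49.8
```

Run:
```python
from h import *
f0=np.load('/tmp/side0.npz')['f'].astype(int);c=cam('side','side14')
d=abs(c['frame'].astype(int)-f0).max(2)
for n,(u,v) in dict(salt=(264,272),timer=(392,262),jara=(302,217),tea=(331,256)).items(): print(n,np.mean(d[v-15:v+15,u-10:u+10]).round(1))
f0=np.load('/tmp/scene0.npz')['f'].astype(int);c=cam('scene','scene14')
d=abs(c['frame'].astype(int)-f0).max(2)
for n,(u,v) in dict(salt=(288,268),timer=(376,216),jara=(273,195),jarb=(319,190),tea=(319,228)).items(): print(n,np.mean(d[v-15:v+15,u-10:u+10]).round(1))
s=manip.read_state();print(s['eef_pos'],s['qd'].round(3),s['clock'])
print(manip.sign_off())
```

```text
salt 7.4
timer 3.6
jara 8.5
tea 40.1
salt 3.8
timer 20.7
jara 4.0
jarb 4.0
tea 6.2
[ 535.9889843  -146.37066664  236.28130744] [ 0.    -0.    -0.001  0.001  0.    -0.001] 26.1333
the job is handed in; nothing more can be done
None
```

The hole is upright with the cork fully home in it, and I handed the job in at about 26 s with the arm standing clear. No verdict was reported.

**Rolling the drum:** I used five fingertip strokes on the near rim, and the forces I read stayed within about 3 to 11 N. Before corking, the three cameras put the hole within about 1.3° of straight up.

**Corking:** The cork went in with no side force and bottomed at the height I had predicted, with about 5 N of push. I then let go and lifted clear.

**Final checks:**
- **Cork depth:** its top is 81.7 to 83.1 mm from the axle, against 82 mm nominal.
- **Hole tilt:** the cameras read −0.1° to −1.3°. With the cork in, the side camera's fit was looser.
- **Side camera:** it places the collar about 2 to 3 mm away from where the other two cameras do, so I relied on those for position.
- **Bystanders:** before/after picture differences were small in at least one view for all of them. The tea light in the side view and the timer in the scene view differed more. I put that down to the gripper now standing in that line of sight, but I did not view those last two pictures to confirm it.

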